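# Pin and cam-clamp a gear head on the repair cradle

## Robot

A 6-joint arm with a two-finger parallel gripper is mounted at the origin on the work surface. World frame = base frame: x ahead of the robot, y to its left, z up, the work surface at z = 0. Lengths are in mm, angles in rad, forces in N, time in s.
With the tool pointing down it reaches from about 350 to 875 mm from the base axis. Payload 4.2 kg.
Tool frame: the origin (TCP) lies on the mounting face of the last link; the fingertips stand 173 mm ahead of it and the grasp point (between the pads) lies 155 mm ahead of it; z points along the fingers, y is the direction in which the jaws open and shut (so a half turn about z gives the same grasp; the last joint's range is limited). The gripper opens to 85 mm and grips with 20 to 120 N. Pads are 22 mm wide; open, the fingers measure 114 mm over their backs; the gripper's body (76 mm by 85 mm) begins 54 mm behind the grasp point. The pads swing forward as they close: fully open they stand 13 mm farther back than shut.
Start: joints at [1.598, 0.385, 0.008, 0, -1.194, -0.259], TCP at [143.55, 608.271, 404.712] pointing down, gripper open.
Joint ranges: [-3.14, 3.14], [-1.21, 2.06], [-1.07, 1.41], [-3.16, 2.05], [-2.99, -0.16], [-3.1, 3.1]. Speed limits (rad/s): [2.79, 2.79, 3.14, 3.14, 3.14, 3.14].

## Interface

Orientations are given as a unit quaternion [x, y, z, w].
In Python, from bench import arm gives the robot as it stands.
- The arm moves only by the shell command python3 -m jog 'ROWS' [OPENING]. ROWS is JSON, a list that holds one entry, the list of rows, each a list of 4 numbers: the shift along the tool's x, y, z in mm, then the turn about the tool's z in degrees. In form: [[[x, y, z, spin], ...]]. A call has exactly 5 rows; each row is the pose to reach, as a shift and turn from the pose measured when the call began, along the tool's axes at that moment; what a row does not reach only later rows make up. A row lasts 1/8 s, in which the tool goes at most 62.5 mm and 10.7 degrees, less where a joint would pass 70% of its speed; a pose out of reach is approached as far as the arm can. A call with a gripper value outside its range is refused whole. OPENING is the finger opening in mm, from 0 to 85.4, set as the call begins (- or left out, the last holds). The fingers move at their own pace and stop on an object; the grip force is fixed at half the most. Time passes only in rows, so rows that repeat a pose let the fingers close, or fill a call up. It gives the time, the measured TCP pose, the force and the opening at its end, in the units of the state.
- arm.read_state(): the state, without advancing time (a new reading comes with each control period).
- arm.get_image(name): name is "scene" or "top" or "wrist"; returns (picture, depth): 420x560x3 uint8, blue, green, red; 420x560 float32, mm along the optical axis (not along the pixel's ray), 0 where there is no reading.
- arm.camera_params(name): a dict with "mtx" (3x3 intrinsics, pixels), "R" (3x3) and "t" (3): a world point X has camera coordinates R X + t. Camera axes: x right, y down, z forward; pixel columns grow to the right and rows downward; lengths in mm; the calibration is good to about 2 mm. The wrist camera is an equidistant fisheye: a pixel r from the principal point sees the ray r / f radians off the axis. A picture is of the moment at which its call begins: read the wrist's pose just before it. camera_params takes no time and is no camera call; for the wrist camera it gives the pose at the moment of the call.
- arm.job_done(): hands the job in, once; it reports no verdict.
The state is a dict: "clock": time; "joints": joint angles; "joint_vel": joint speeds; "joint_efforts": joint torques, N m; "position": TCP position; "ee_rot": TCP orientation; "contact_force": force on the tool from outside, world axes, zero at the start; "wrist_torque": the same for the moment, N m; "gripper_width": finger opening in mm.
Only numpy, scipy, OpenCV 4.12 (cv2) and the standard library are available. Lean on these libraries where they do the work, as an engineer would, in place of code of your own. Each camera call takes 0.05 s, during which the arm holds its last target.

## Task

Take the long collared locating pin out of the wooden stand and put it down through the eyelet of the gear head on the sloping cradle until its collar sits flat on the eyelet. Then, with the pin home, swing the cam lever round just far enough that its cam bears on the pin's collar, without forcing it further. Let go, and leave the other tools and parts where they are.

Things in the scene. Friction and masses are not known exactly. Their poses are not given: they have to be found in the camera images.
- pin_grip (a point): Steel locating pin (loose, 0.15 kg, round), upright in one hole of the stand, collar resting on its top. Point: centre of its dark grip head, z along the pin to the head's top. Head 20 mm diameter, 40 mm tall; below it a collar 28 mm wide, 8 mm thick; below that the shank, 10 mm diameter, 50 mm long with a 7 mm tapered nose. Tip 78 mm below this point. The other pin has no collar.
- pin_collar (a point): Centre of the underside of the pin's collar, 28 mm below the head's centre along the pin; z along the pin towards the head. With the pin home this point lies at the eyelet's mouth.
- stand: Wooden block, fixed, 50 x 120 x 65 mm (x, y, height), origin at the centre of its underside. Two upright 13 mm holes at y = -35 and +35 mm from its centre, one holding the locating pin and one the other pin (which is which varies).
- drift: The other pin, to be left alone: 10 mm shank 30 mm long, flat head 34 mm diameter and 18 mm thick resting on the stand's top, no collar. Origin at its lower tip.
- eyelet (a point): Mouth of the eyelet: centre of the hole in the upper face of the gear head's flat ear, on a deck sloping 30 degrees, 105 mm above the table (fixed; place and direction vary). z points out of the hole square to the deck, x up the slope, y across it. Hole 12 mm diameter, 22 mm deep, open below with room for the shank. Ear 8 mm thick on the deck, 36 mm wide along x.
- cam_pivot (a point): Pivot of the cam lever, at the eyelet's level, 30 mm from the eyelet along the deck's -y; axes as the eyelet's. The lever turns about this z. The cam is a 30 mm disc, 7 mm thick, set 7 mm off centre on the pivot, level with the collar of the seated pin.
- lever_knob (a point): Middle of the upright round black knob at the end of the cam lever, 65 mm from the pivot and 28 mm above the eyelet's level, square to the deck. Knob 16 mm diameter, standing from 10 to 46 mm above the eyelet's level; the lever's flat arm (12 mm wide) has its top 14.5 mm above that level.
- cam (a joint): Cam lever angle (rad), growing anticlockwise seen from above; stiff (0.15 N m), stays where left. At 0 the arm points (-0.93, -0.36) in the eyelet's x, y, mostly downhill; starts at -0.15 to 0.3, cam open. With the pin seated the cam meets the collar at 0.8 to 1.0 and bears firmly at about 1.2, the arm then pointing straight away from the pin (-y). Beyond 1.5 is overrun; nothing stops it.
- spanner: Steel spanner lying on the bench, a bystander; origin at its middle.
- screwdriver: Screwdriver lying on the bench, a bystander; origin at its middle.
- hammer: Hammer lying on the bench, a bystander; origin at its middle.
- mug: White mug, 80 mm wide and 95 mm tall, a bystander; origin at the centre of its underside.
- bearing: Ball bearing ring, 36 mm diameter and 11 mm thick, flat on the bench near the stand, a bystander; origin at its underside.
- locknut: Dark steel ring nut, 30 mm diameter and 8 mm thick, flat on the bench near the stand, a bystander; origin at its underside.
- deck: Sloping deck with the gear head, fixed; origin and axes those of the eyelet. The gear housing is a cylinder, 68 mm diameter, centred 74 mm from the eyelet along +y, reaching 32 mm above the eyelet's level (its hub and spindle 64 mm). The cam lever lies on the -y side. The deck's face is 8 mm below the eyelet's level.
Things that resemble listed ones, but are neither listed nor needed, are in the scene too. There is more than one size of the part that bears pin_grip; the job needs the smaller.

How it is judged:
By the outcome, as a careful person would: the job done as asked, in the order asked, and still so for the second after the job is handed in, with the robot touching nothing.
It also fails if it takes over 53 s, if anything falls off the work surface, if the arm or the gripper's body presses on something with over 40 N, if the wrist force passes 120 N, or if a joint passes its speed limit or range.

## Working session

There is one attempt and no reset: what is moved stays moved. The work goes in short steps, Python scripts to look and compute and a shell command to move; the robot and the scene stay as the last step left them, time stands still between calls to the robot, and variables do not carry over. Pictures are saved under pics/ and viewed, and the job is handed in when it is done.

```bash
ls; mkdir -p pics; python3 - <<'E'
from bench import arm
import cv2,numpy as np
s=arm.read_state();print(s)
for n in("scene","top","wrist"):
    p=arm.camera_params(n);print(n,p)
    im,d=arm.get_image(n);cv2.imwrite(f"pics/a_{n}.png",im);np.savez(f"a_{n}.npz",im=im,d=d,**p)
E
```

```text
pics
{'clock': 0.0, 'joints': array([ 1.59760313e+00,  3.85572108e-01,  6.58831710e-03, -4.76446339e-04,
       -1.19399482e+00, -2.58638862e-01]), 'joint_vel': array([ 3.29245916e-04, -7.41345270e-05,  4.01580918e-04,  1.29859677e-04,
       -9.51994947e-04,  3.29839087e-04]), 'joint_efforts': array([ 7.37326009e-04, -3.92291737e+01,  1.88405496e+01,  4.18625861e+00,
       -4.63322445e-03,  5.93632663e-06]), 'position': array([143.49753802, 608.0876804 , 403.60043561]), 'ee_rot': array([ 9.93278471e-01, -1.15743854e-01, -6.39609274e-05,  1.11154319e-03]), 'contact_force': array([-0.18694411, -0.14447476, -0.76472041]), 'wrist_torque': array([-0.06398311,  0.02710065,  0.02562317]), 'gripper_width': 85.44635957180799}
scene {'mtx': array([[494.1326979 ,   0.        , 281.57116899],
       [  0.        , 494.1326979 , 211.23867764],
       [  0.        ,   0.        ,   1.        ]]), 'R': array([[-0.70565963,  0.70854288,  0.00338756],
       [ 0.52483776,  0.52590202, -0.6693074 ],
       [-0.47601451, -0.47052529, -0.74297788]]), 't': array([ 343.52675729, -215.0825302 , 1643.78806776])}
top {'mtx': array([[408.51175926,   0.        , 281.9725574 ],
       [  0.        , 408.51175926, 212.82409681],
       [  0.        ,   0.        ,   1.        ]]), 'R': array([[-0.01725376, -0.99976789,  0.0129026 ],
       [-0.99512087,  0.01591693, -0.09737097],
       [ 0.097143  , -0.01451967, -0.99516452]]), 't': array([  31.30951084,  526.12783418, 1123.35222315])}
wrist {'mtx': array([[325.1922621 ,   0.        , 280.08534317],
       [  0.        , 325.1922621 , 210.18027418],
       [  0.        ,   0.        ,   1.        ]]), 'R': array([[-0.23036037, -0.97310202,  0.00256136],
       [-0.93521866,  0.2221181 ,  0.27573467],
       [-0.26888689,  0.06112291, -0.96123037]]), 't': array([623.6369988 , -35.52368496, 378.80652493])}
```

View pics/a_scene.png

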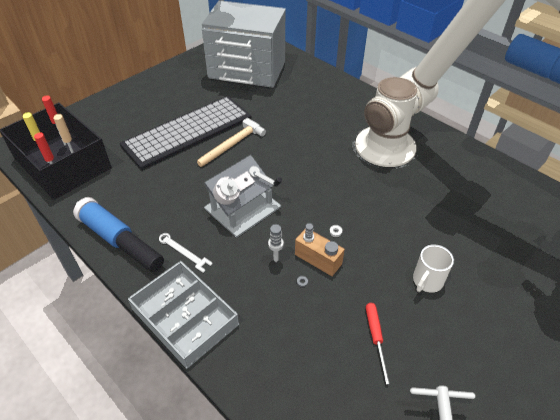

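View pics/a_top.png

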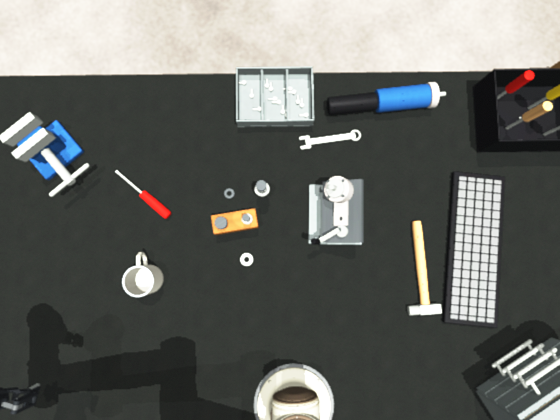

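View pics/a_wrist.png

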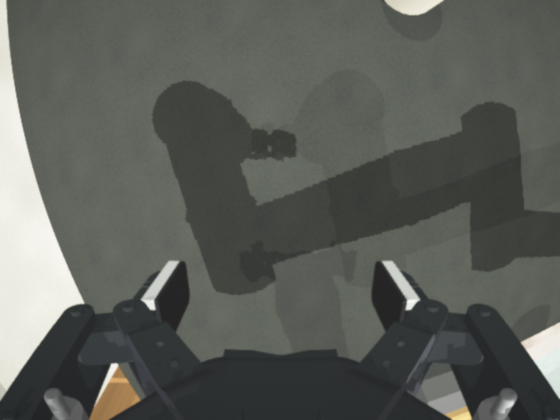

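```bash
python3 - <<'E'
import cv2,numpy as np
a=cv2.imread('pics/a_scene.png');b=cv2.imread('pics/a_top.png')
c=cv2.resize(a[150:300,190:360],None,fx=4.6,fy=4,interpolation=cv2.INTER_CUBIC);cv2.imwrite('pics/z1.png',cv2.resize(a[150:290,190:360],(765,600)[:2] if 0 else (729,600),interpolation=cv2.INTER_CUBIC))
cv2.imwrite('pics/z2.png',cv2.resize(b[165:265,200:380],(800,444),interpolation=cv2.INTER_CUBIC))
E
```

```text
(no output)
```

View pics/z1.png

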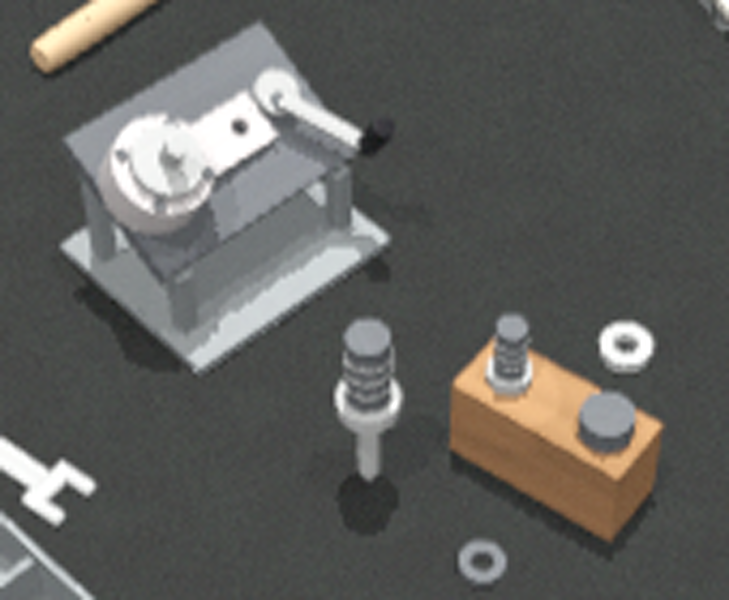

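View pics/z2.png

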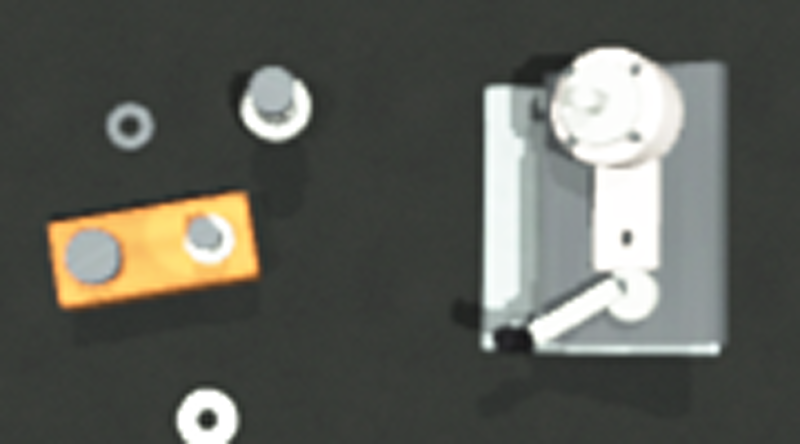

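```bash
cat > h.py <<'E'
import numpy as np,cv2
from scipy.spatial.transform import Rotation as Ro
def load(f):
    z=np.load(f);return z['im'],z['d'],dict(mtx=z['mtx'],R=z['R'],t=z['t'])
def ray(p,u,v,fish=False):
    K=p['mtx'];x=(np.asarray(u,float)-K[0,2])/K[0,0];y=(np.asarray(v,float)-K[1,2])/K[1,1]
    if fish:
        r=np.hypot(x,y);k=np.where(r>1e-9,np.tan(r)/np.maximum(r,1e-9),1.);x=x*k;y=y*k
    return np.stack([x,y,np.ones_like(x)],-1)
def world(p,u,v,d,fish=False):
    c=ray(p,u,v,fish)*np.asarray(d,float)[...,None]
    return (c-p['t'])@p['R']
def proj(p,X,fish=False):
    c=np.asarray(X,float)@p['R'].T+p['t'];x=c[...,0]/c[...,2];y=c[...,1]/c[...,2]
    if fish:
        r=np.hypot(x,y);k=np.where(r>1e-9,np.arctan2(np.hypot(c[...,0],c[...,1]),c[...,2])/np.maximum(r,1e-9),1.);x=x*k;y=y*k
    return np.stack([p['mtx'][0,0]*x+p['mtx'][0,2],p['mtx'][1,1]*y+p['mtx'][1,2]],-1)
def onz(p,u,v,z,fish=False):
    w=ray(p,u,v,fish)@p['R'];C=-p['R'].T@p['t'];return C+w*((z-C[2])/w[...,2])[...,None]
def grab(name,f):
    from bench import arm
    p=arm.camera_params(name);im,d=arm.get_image(name);np.savez(f,im=im,d=d,**p);return im,d,p
E
python3 - <<'E'
from h import *
np.set_printoptions(precision=1,suppress=True)
im,d,p=load('a_top.npz');hsv=cv2.cvtColor(im,cv2.COLOR_BGR2HSV)
V,U=np.mgrid[0:420,0:560];W=world(p,U,V,d)
# table check
print('table',np.median(W[260:280,250:350,2]))
m=(hsv[...,1]>90)&(W[...,2]>55)&(W[...,2]<75)&(U>200)&(U<270)&(V>190)&(V<250)
P=W[m];print('stand',m.sum(),np.median(P[:,2]));r=cv2.minAreaRect(P[:,:2].astype(np.float32));print(r)
for nm,(u0,u1,v0,v1,z0,z1) in dict(pinhead=(238,256,205,230,100,130),drift=(212,232,212,235,72,95),big=(252,272,176,200,90,200)).items():
    s=W[v0:v1,u0:u1].reshape(-1,3);q=s[(s[:,2]>z0)&(s[:,2]<z1)];print(nm,len(q),q.mean(0) if len(q) else 0,q[:,2].max() if len(q) else 0)
# deck plane
s=W[175:245,345:362].reshape(-1,3);s=s[s[:,2]>60];
c=s.mean(0);n=np.linalg.svd(s-c)[2][2];n*=np.sign(n[2]);print('deck',len(s),c,n)
for u,v in [(341,218),(341,230),(315,241),(338,188)]:print(u,v,W[v,u])
E
```

```text
table 0.8952494168265642
stand 592 65.62073118987126
((504.2490234375, 154.62086486816406), (50.46678924560547, 119.93827056884766), 8.372899055480957)
pinhead 49 [508.7 119.3 113.1] 118.88179248734052
drift 132 [498.7 188.6  83.5] 88.52308454652572
big 115 [586.3  77.6 131. ] 142.06366921525284
deck 1082 [ 520.4 -159.3  123.8] [-0.  -1.   0.2]
341 218 [ 510.2 -145.1   13.9]
341 230 [ 470.8 -128.2  114. ]
315 241 [443.4 -59.7 117.9]
338 188 [ 575.  -118.   151.2]
```

```bash
python3 - <<'E'
from h import *
np.set_printoptions(precision=2,suppress=True)
im,d,p=load('a_top.npz')
V,U=np.mgrid[0:420,0:560];W=world(p,U,V,d)
s=W[180:242,300:362];g=s.reshape(-1,3)
best=None;rng=np.random.default_rng(0)
def fit(g,cond,tol=2,it=600):
    best=None
    for i in range(it):
        a=g[rng.choice(len(g),3,replace=False)];n=np.cross(a[1]-a[0],a[2]-a[0]);l=np.linalg.norm(n)
        if l<1:continue
        n/=l;n*=np.sign(n[2])
        if not cond(n):continue
        k=abs((g-a[0])@n)<tol
        if best is None or k.sum()>best.sum():best=k
    q=g[best];c=q.mean(0);n=np.linalg.svd(q-c)[2][2];n*=np.sign(n[2]);return c,n,best
c,n,k=fit(g,lambda n:0.75<n[2]<0.95)
print(c,n,k.sum(),np.degrees(np.arccos(n[2])))
h=(W-c)@n
print('height map around ear/eyelet (rows 195..245, cols 325..360)')
for v in range(196,246,2):print(v,' '.join('%4.0f'%h[v,u] for u in range(306,364,2)))
E
```

```text
[ 511.57 -136.49  102.54] [0.02 0.51 0.86] 971 30.51266886278639
height map around ear/eyelet (rows 195..245, cols 325..360)
196  -45  -44  -42  -42  -45  -48  -53  -52    2   -1   39   45   42   50   51   48   44   42   43   39   32   18    6   -3   -3   -3    1   -2  -11
198  -43  -44  -33  -42  -42  -48  -50  -57    2   -0    3   39   39   38   37   44   36   34   39   33   22   10    4    0   -2    2    2    1   -8
200  -38  -44  -40  -39  -47  -48  -49  -51    0   -0   -3   -1   34   41   40   41   39   35   29   18    9   -3   -3   -4   -3   -1    0    2   -9
202  -44  -44  -37  -43  -42  -45  -50  -54   -1   -1   -0    1   -2   -3   11   17   18   13   11    5    9   -2   -1    1   -3   -0   -2   -1   -9
204  -44  -47  -37  -41  -46  -45  -51  -54    1   -1   -4   -2    1   -0    9    6    7    9    7    7   10    0   -1   -2   -0   -1    1   -1  -11
206  -43  -44  -37  -39  -41  -46  -53  -55   -1   -2   -3    1   -1    2   11    7    9    5    7    9    7    1    1   -2    2   -1   -1   -2   -9
208  -41  -49  -40  -40  -46  -45  -52  -56    0   -0   -0   -2   -3    2   10   
[... 2049 characters left out ...]
  24   25   21   21   21    2    3   -0    3   14   10    3    0   -2    3   -1   -3    0   -4   -1  -10
238  -42  -40  -39   56   54   38   24   23   24   23   22   -1   -1   -0   -2   -2    3    3   -1   -1   -3   -2   -4    0   -1    2   -2   -1  -12
240  -40  -37   54   53   56   46   30   22   22   -1   -1    0    1    3    0    2    3   -2   -2   -1    1   -0    0   -2    1   -1    0    1  -11
242  -41  -38   52   53   51   45   33   20  -56  -62  -62  -65  -70  -68  -71  -74  -81  -83  -86  -91  -94  -93  -14  -14  -15  -15  -14  -10  -11
244  -42  -48  -46  -54  -54  -57  -61  -63  -65  -65  -72  -73  -78  -77  -83  -84  -91  -94  -92  -97 -101 -103 -108 -111 -113 -116 -115 -120 -124
```

```bash
python3 - <<'E'
from h import *
np.set_printoptions(precision=2,suppress=True)
t=load('a_top.npz');s=load('a_scene.npz')
# dark hole centroid
def hole(im,u0,u1,v0,v1):
    g=cv2.cvtColor(im,cv2.COLOR_BGR2GRAY).astype(float)[v0:v1,u0:u1];b=np.median(g);w=np.clip(b-20-g,0,None);V,U=np.mgrid[v0:v1,u0:u1]
    return (w*U).sum()/w.sum(),(w*V).sum()/w.sum(),b
print(hole(t[0],336,346,212,224));print(hole(s[0],241,251,175,184))
a=hole(t[0],336,346,212,224);b=hole(s[0],241,251,175,184)
print('eyelet z105 top',onz(t[2],a[0],a[1],105.),'scene',onz(s[2],b[0],b[1],105.))
# deck outline from base footprint: edges in top
im=t[0]
cv2.imwrite('pics/z3.png',cv2.resize(im[170:250,300:372],(720,800)[:2] if 0 else (540,600),interpolation=cv2.INTER_NEAREST))
cv2.imwrite('pics/z4.png',cv2.resize(s[0][150:240,200:290],(600,600),interpolation=cv2.INTER_NEAREST))
E
```

```text
(np.float64(340.553450608931), np.float64(218.13667117726658), np.float64(255.0))
(np.float64(245.6962115796998), np.float64(178.91636883488206), np.float64(254.0))
eyelet z105 top [ 502.39 -129.41  105.  ] scene [ 500.28 -129.36  105.  ]
```

View pics/z4.png

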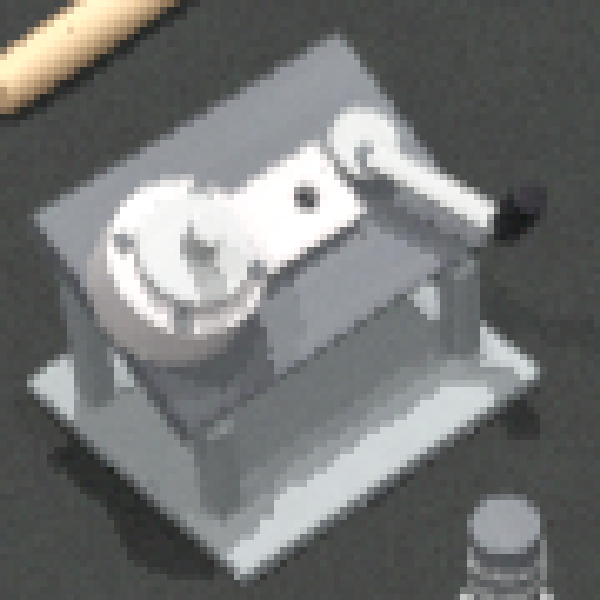

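```bash
cat > rel.py <<'E'
import sys
from h import *
from bench import arm
# usage: rel.py x y z yaw_deg(tool x yaw)
def rel(x,y,z,yaw=None):
    s=arm.read_state();R=Ro.from_quat(s['ee_rot']).as_matrix();d=R.T@(np.array([x,y,z])-s['position'])
    th=np.degrees(np.arctan2(R[1,0],R[0,0]));sp=0 if yaw is None else -(((yaw-th)+180)%360-180)
    print('t',round(float(s['clock']),2),'pos',s['position'].round(1),'yaw',th.round(1),'tilt',np.degrees(np.arccos(-R[2,2])).round(2),'F',s['contact_force'].round(1),'M',s['wrist_torque'].round(2),'w',round(float(s['gripper_width']),1));print('shift',d.round(1),'spin',round(sp,1))
if __name__=='__main__':rel(*map(float,sys.argv[1:]))
E
python3 rel.py 509 119.9 345 -90; python3 -m jog --help 2>&1 | head
```

```text
t 0.15 pos [143.5 608.2 403.9] yaw -13.3 tilt 0.1 F [-1.  -0.4  0.6] M [-0.02  0.05 -0.05] w 85.6
shift [467.9 391.1  59.6] spin 76.7
invalid input: not JSON, or not a number
```

```bash
python3 -m jog '[[[45,37,6,10],[90,75,12,20],[135,113,18,30],[182,152,24,40],[230,192,30,50]]]' 45; python3 rel.py 509 119.9 345 -90
```

```text
clock: 0.78
position: [323.8, 366.9, 374.1]
ee_rot: [0.85, -0.527, 0.0, 0.001]
contact_force: [0.5, 1.3, 0.3]
gripper_width: 44.9
t 0.78 pos [323.8 366.9 374.1] yaw -63.6 tilt 0.09 F [0.5 1.3 0.3] M [ 0.09 -0.13  0.04] w 44.9
shift [303.5 -56.   29.4] spin 26.4
```

```bash
python3 -m jog '[[[60,-11,6,6],[120,-22,12,12],[180,-33,18,18],[240,-45,24,24],[300,-56,29,26]]]'; python3 rel.py 509 119.9 345 -90; python3 - <<'E'
from h import *
im,d,p=grab('wrist','w1.npz');cv2.imwrite('pics/w1.png',im)
np.set_printoptions(precision=1,suppress=True)
print(-p['R'].T@p['t'],p['R'][2],proj(p,np.array([[509,119.9,113.],[509,119.9,65],[501.5,-129.4,105]]),True))
E
```

```text
clock: 1.4
position: [508.3, 121.3, 345.2]
ee_rot: [0.709, -0.705, 0.0, 0.001]
contact_force: [1.3, 1.4, 0.1]
gripper_width: 44.8
t 1.4 pos [508.3 121.3 345.2] yaw -89.7 tilt 0.09 F [1.3 1.4 0.1] M [ 0.14 -0.11 -0.01] w 44.8
shift [ 1.4 -0.7  0.2] spin 0.3
[509.4  50.9 313.9] [-0.   0.3 -1. ] [[ 280.   227.6]
 [ 280.   207.9]
 [ 292.4 -111.5]]
```

View pics/w1.png

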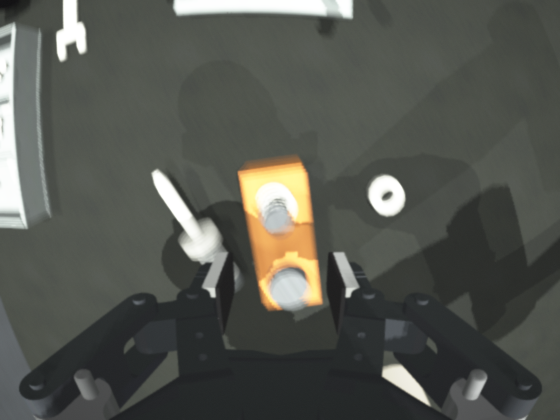

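```bash
python3 rel.py 509 119.9 345 -90; python3 - <<'E'
from h import *
im,d,p=grab('wrist','w2.npz');cv2.imwrite('pics/w2.png',im)
np.set_printoptions(precision=1,suppress=True)
print(-p['R'].T@p['t'],p['R'][2],proj(p,np.array([[509,119.9,113.],[509,119.9,65],[501.5,-129.4,105]]),True))
V,U=np.mgrid[0:420,0:560];W=world(p,U,V,d,True)
for v in range(195,235,4):print(v,' '.join('%4.0f'%W[v,u,2] for u in range(255,305,4)))
hsv=cv2.cvtColor(im,cv2.COLOR_BGR2HSV)
h=(W[...,2]>106)&(W[...,2]<120)&(U>240)&(U<320)&(V<240)&(V>150)
print('head',W[h].mean(0),h.sum(), U[h].mean(),V[h].mean())
h=(W[...,2]>76)&(W[...,2]<92)&(U>240)&(U<330)&(V<305)&(V>260)
print('drift',W[h].mean(0),h.sum())
E
```

```text
t 1.45 pos [511.  116.9 344.3] yaw -90.0 tilt 0.22 F [ 4.1 -1.1  0.7] M [-0.13 -0.44  0.04] w 45.0
shift [-3.   2.  -0.7] spin -0.0
[511.6  46.4 313.1] [-0.   0.3 -1. ] [[ 283.9  235.1]
 [ 283.2  214.3]
 [ 293.9 -107.3]]
195   65   63   64   64   63   65   65   64   64   65   65   65   64
199   65   64   65   65   64   67   71   74   72   67   65   64   64
203   65   65   65   63   70   73   72   72   71   73   71   63   64
207   64   64   65   65   72   73   80   83   79   76   72   70   65
211   65   65   64   73   72   84   93   94   91   86   71   73   64
215   64   65   64   71   84   94  101  102  102   98   86   73   64
219   64   64   65   74   92  104  109  110  111  105  101   72   64
223   64   65   64   72  103  112  113  114  313  112  109   71   64
227   64   66   64   65  113  112  112  112  112  111  111   64   64
231   65   64   64   65  113  112  112  112  112  111  112   64   65
head [509.1 116.3 111.9] 566 283.7208480565371 229.4487632508834
drift [499.  182.1  81.8] 876
```

View pics/w2.png

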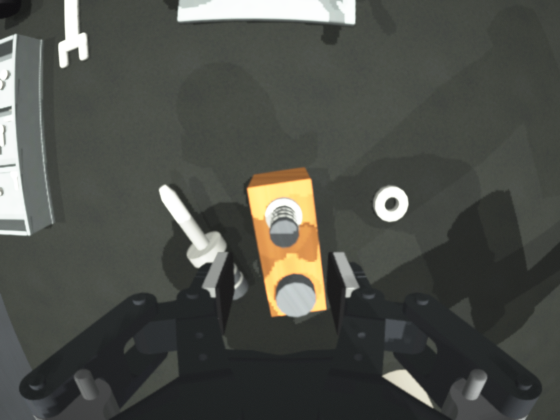

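```bash
python3 - <<'E'
from h import *
np.set_printoptions(precision=1,suppress=True)
im,d,p=load('w2.npz')
for u,v in [(165,192),(175,208),(190,230),(205,245),(208,262),(225,265),(240,285)]:print(u,v,world(p,u,v,d[v,u],True),im[v,u])
im,d,p=grab('scene','s2.npz');cv2.imwrite('pics/s2.png',cv2.resize(im[170:290,190:370],(800,533),interpolation=cv2.INTER_CUBIC))
E
```

```text
165 192 [611.5 104.6  48.4] [255 255 255]
175 208 [604.3 119.8  45.6] [255 255 255]
190 230 [593.8 142.4  39.5] [242 246 246]
205 245 [582.  159.1  34.3] [226 232 230]
208 262 [544.4 108.3 180.6] [152 160 157]
225 265 [534.8 105.3 189.7] [33 33 34]
240 285 [551.9 206.   25.3] [118 119 114]
```

View pics/s2.png

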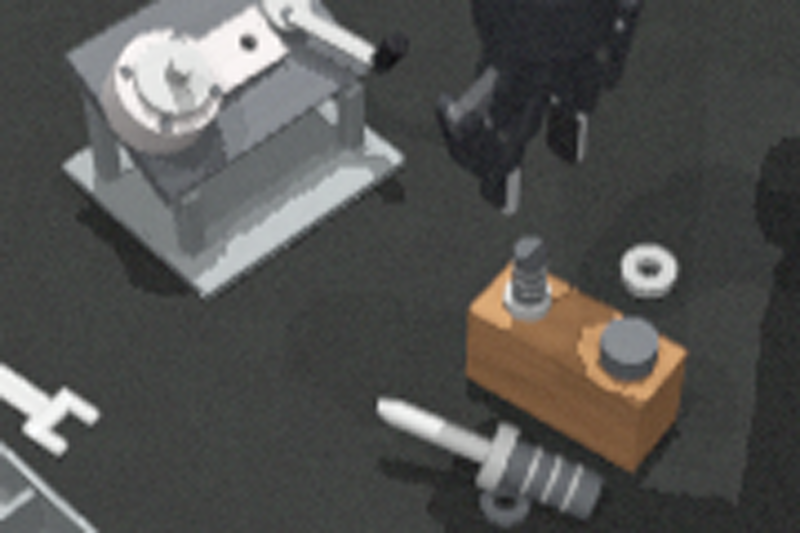

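```bash
python3 rel.py 509 119.7 300 -90; python3 -m jog '[[[0,0,20,0],[0,0,40,0],[0,0,40,0],[0,0,40,0],[0,0,40,0]]]'; python3 rel.py 509 119.7 256 -90;python3 - <<'E'
from h import *
im,d,p=grab('wrist','w3.npz');cv2.imwrite('pics/w3.png',im)
np.set_printoptions(precision=1,suppress=True)
V,U=np.mgrid[0:420,0:560];W=world(p,U,V,d,True)
h=(W[...,2]>106)&(W[...,2]<120)&(U>240)&(U<320)&(V<260)&(V>150)
print('head',W[h].mean(0),h.sum(), U[h].mean(),V[h].mean())
print(proj(p,np.array([[509,119.7,113.],[509,119.7,73]]),True))
E
```

```text
t 1.55 pos [508.4 120.6 344.4] yaw -89.9 tilt 0.17 F [-0.5 -0.4 -0.8] M [0.06 0.03 0.  ] w 45.0
shift [ 0.8 -0.6 44.4] spin 0.1
clock: 2.17
position: [508.5, 121.0, 305.5]
ee_rot: [0.708, -0.706, 0.001, 0.001]
contact_force: [0.2, 0.2, -0.4]
gripper_width: 45.1
t 2.17 pos [508.5 121.  305.5] yaw -89.8 tilt 0.09 F [ 0.2  0.2 -0.4] M [ 0.01  0.04 -0.04] w 45.1
shift [ 1.3 -0.5 49.5] spin 0.2
head [509.2 116.7 111.9] 900 279.94555555555553 245.66222222222223
[[280.3 251.7]
 [280.3 227.5]]
```

View pics/w3.png

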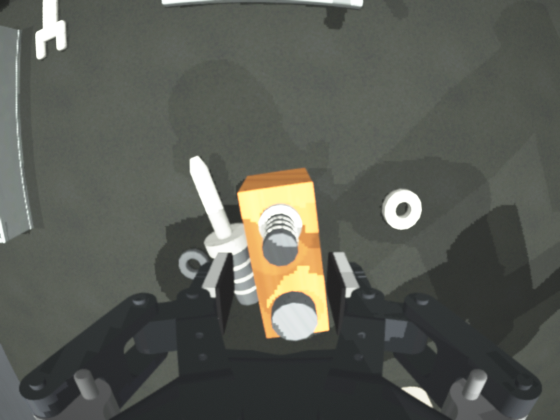

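```bash
python3 -m jog '[[[2,0,15,0],[2,0,30,0],[2,0,49,0],[2,0,49,0],[2,0,49,0]]]'; python3 -m jog '[[[0,0,0,0],[0,0,0,0],[0,0,0,0],[0,0,0,0],[0,0,0,0]]]' 12;python3 rel.py 509 118.5 256 -90
```

```text
clock: 2.85
position: [508.6, 118.9, 256.3]
ee_rot: [0.708, -0.706, 0.001, 0.001]
contact_force: [0.7, 0.4, -0.7]
gripper_width: 44.9
clock: 3.48
position: [508.8, 119.0, 257.0]
ee_rot: [0.708, -0.706, 0.001, 0.0]
contact_force: [-1.9, 0.5, 4.6]
gripper_width: 18.6
t 3.48 pos [508.8 119.  257. ] yaw -89.8 tilt 0.1 F [-1.9  0.5  4.6] M [0.05 0.41 0.02] w 18.6
shift [ 0.5 -0.2  1. ] spin 0.2
```

```bash
python3 -m jog '[[[0,0,-12,0],[0,0,-25,0],[0,0,-38,0],[0,0,-45,0],[0,0,-45,0]]]'; python3 - <<'E'
from h import *
im,d,p=grab('wrist','w4.npz');cv2.imwrite('pics/w4.png',im)
E
python3 rel.py 508.8 119 302 -90
```

```text
clock: 4.1
position: [508.8, 119.1, 302.8]
ee_rot: [0.708, -0.706, 0.001, -0.0]
contact_force: [-0.5, 0.3, -1.7]
gripper_width: 18.6
t 4.15 pos [508.7 119.  302.2] yaw -89.8 tilt 0.09 F [ 0.4 -0.3 -1.8] M [-0.02 -0.03 -0.01] w 18.1
shift [-0.  -0.1  0.2] spin 0.2
```

View pics/w4.png

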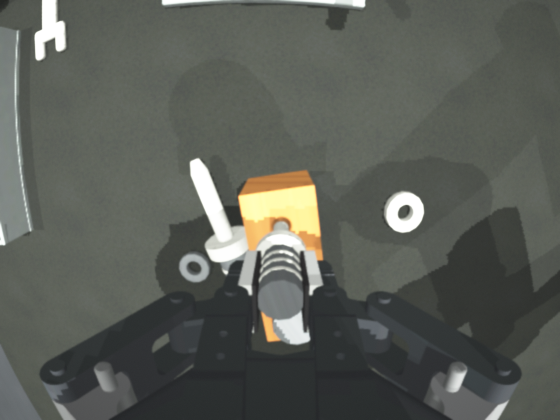

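```bash
python3 -m jog '[[[-5,0,0,0],[-10,0,0,0],[-15,0,0.5,0],[-20,0,1,0],[-22,0,1.5,0]]]'; python3 - <<'E'
from h import *
im,d,p=grab('wrist','w5.npz');cv2.imwrite('pics/w5.png',im)
E
python3 rel.py 508.8 161.7 294 -90
```

```text
clock: 4.78
position: [508.4, 140.2, 300.5]
ee_rot: [0.708, -0.706, 0.001, 0.003]
contact_force: [-0.5, -7.4, 3.5]
gripper_width: 18.0
t 4.83 pos [508.4 140.2 300.5] yaw -89.8 tilt 0.36 F [-0.5 -7.4  3.1] M [-2.59 -0.11 -0.01] w 18.4
shift [-21.5  -0.5   6.4] spin 0.2
```

View pics/w5.png

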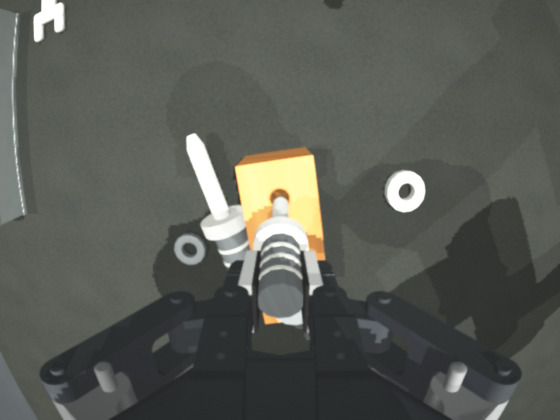

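```bash
python3 -m jog '[[[-5,0,2,0],[-10,0,4,0],[-15,0,6,0],[-20,0,8,0],[-24,0,10,0]]]'; python3 - <<'E'
from h import *
im,d,p=grab('wrist','w6.npz');cv2.imwrite('pics/w6.png',im)
im,d,p=grab('scene','s6.npz');cv2.imwrite('pics/s6.png',cv2.resize(im[170:290,240:370],(650,600),interpolation=cv2.INTER_CUBIC))
E
python3 rel.py 508.8 161.7 294 -90
```

```text
clock: 5.45
position: [508.7, 164.2, 291.7]
ee_rot: [0.709, -0.705, 0.002, 0.003]
contact_force: [0.4, -3.1, 6.5]
gripper_width: 18.4
t 5.55 pos [508.7 164.5 291.5] yaw -89.7 tilt 0.41 F [-0.4 -2.9  6.4] M [-1.07  0.21 -0.05] w 18.3
shift [ 2.8 -0.1 -2.5] spin 0.3
```

View pics/w6.png

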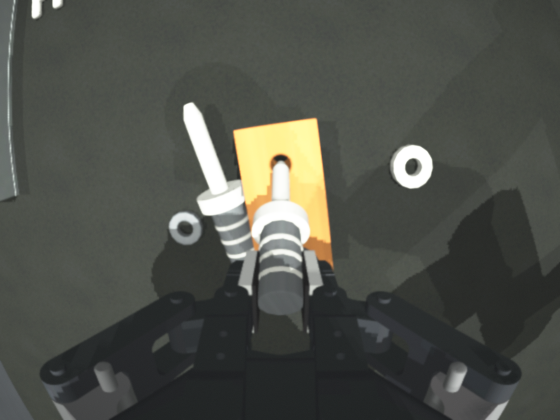

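View pics/s6.png

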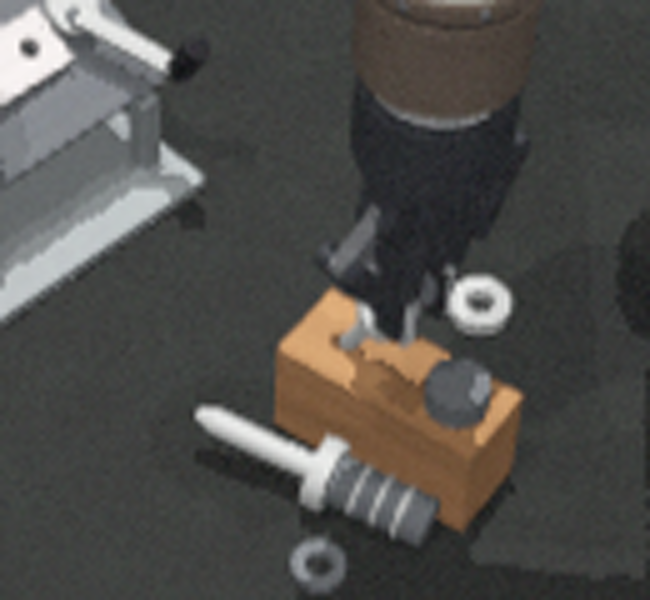

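```bash
python3 -m jog '[[[-5,0,-25,0],[-5,0,-50,0],[-5,0,-70,0],[-5,0,-70,0],[-5,0,-70,0]]]'; python3 - <<'E'
from h import *
np.set_printoptions(precision=1,suppress=True)
im,d,p=grab('wrist','w7.npz');cv2.imwrite('pics/w7.png',im[60:360,130:430] if 0 else cv2.resize(im[90:340,180:380],(480,600),interpolation=cv2.INTER_CUBIC))
np.savez('w7s.npz',**{k:v for k,v in __import__('bench').arm.read_state().items()})
E
python3 rel.py 501.5 -71 362 -90
```

```text
clock: 6.18
position: [508.4, 170.1, 360.2]
ee_rot: [0.709, -0.705, 0.002, 0.004]
contact_force: [0.8, 0.3, -1.3]
gripper_width: 18.3
t 6.22 pos [508.4 170.  360. ] yaw -89.7 tilt 0.49 F [ 0.3 -0.  -0.8] M [ 0.01 -0.07 -0.05] w 18.2
shift [ 2.41e+02  8.10e+00 -1.00e-01] spin 0.3
```

View pics/w7.png

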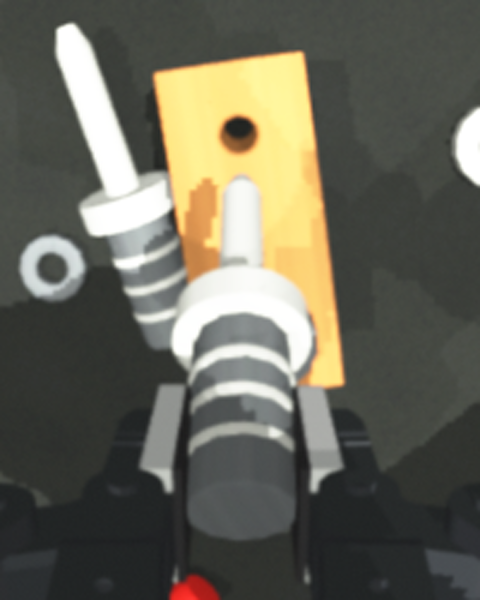

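```bash
cat > pinfit.py <<'E'
from h import *
from scipy.optimize import least_squares
np.set_printoptions(precision=2,suppress=True)
# fit pin via points in the wrist picture: tip pixel, head-top-centre pixel; pin known length 98 ; unknown tip xyz + axis (2)
def fit(p,tip,top,x0,extra=[]):
    # params tip(3), ay, ax : axis=(ax,ay,sqrt)
    def ax(q):
        a=np.array([q[3],q[4],np.sqrt(max(1e-6,1-q[3]**2-q[4]**2))]);return a
    def f(q):
        a=ax(q);T=q[:3];r=[(proj(p,T,True)-tip)/1,(proj(p,T+98*a,True)-top)/1]
        r.append([(T[0]-x0+86*q[3])/2,q[3]/0.02]);return np.concatenate(r)
    s=least_squares(f,[x0,p_guess[1],p_guess[2],0,.5]);return s.x[:3],ax(s.x),s.fun
E
python3 - <<'E'
from h import *
np.set_printoptions(precision=2,suppress=True)
im,d,p=load('w7.npz')
def onx(u,v,x):
    w=ray(p,u,v,True)@p['R'];C=-p['R'].T@p['t'];return C+w*(x-C[0])/w[0]
# rays nearly within plane x=const -> use depth instead
for u,v in [(280,166),(280,170),(280,175),(280,190),(280,205),(280,212),(280,225),(280,240),(280,260),(280,280),(281,296),(281,302),(281,308)]:
    print(u,v,world(p,u,v,d[v,u],True))
print(-p['R'].T@p['t'])
E
```

```text
280 166 [508.66 125.63 137.49]
280 170 [508.66 127.52 140.91]
280 175 [508.66 129.69 145.79]
280 190 [508.66 136.11 156.81]
280 205 [508.71 138.02 181.65]
280 212 [508.72 140.16 186.11]
280 225 [508.7  145.57 188.73]
280 240 [508.7  150.04 196.17]
280 260 [508.69 155.41 205.53]
280 280 [508.7  159.41 215.82]
281 296 [508.29 165.26 218.32]
281 302 [508.26 169.05 216.72]
281 308 [508.21 174.02 213.53]
[509.25  99.42 329.28]
```

```bash
python3 -m jog '[[[45,2,0,0],[95,4,0,0],[150,5,0,0],[200,7,0,0],[240,8,0,0]]]'; python3 -m jog '[[[5,0,0,0],[5,0,0,0],[5,0,0,0],[5,0,0,0],[5,0,0,0]]]'; python3 - <<'E'
from h import *
np.set_printoptions(precision=1,suppress=True)
im,d,p=grab('wrist','w8.npz');cv2.imwrite('pics/w8.png',im);cv2.imwrite('pics/w8z.png',cv2.resize(im[60:310,180:380],(480,600),interpolation=cv2.INTER_CUBIC))
E
python3 rel.py 501.4 -73.4 353 -90
```

```text
clock: 6.85
position: [501.1, -71.8, 360.8]
ee_rot: [0.709, -0.706, 0.001, 0.005]
contact_force: [1.5, 0.8, -1.4]
gripper_width: 18.1
clock: 7.48
position: [501.2, -76.1, 360.8]
ee_rot: [0.709, -0.705, 0.001, 0.005]
contact_force: [0.1, 0.2, -1.0]
gripper_width: 18.4
t 7.53 pos [501.1 -76.3 360.8] yaw -89.7 tilt 0.55 F [ 0.2  0.7 -1.9] M [ 0.02 -0.02  0.02] w 18.6
shift [-2.9 -0.3  7.8] spin 0.3
```

View pics/w8.png

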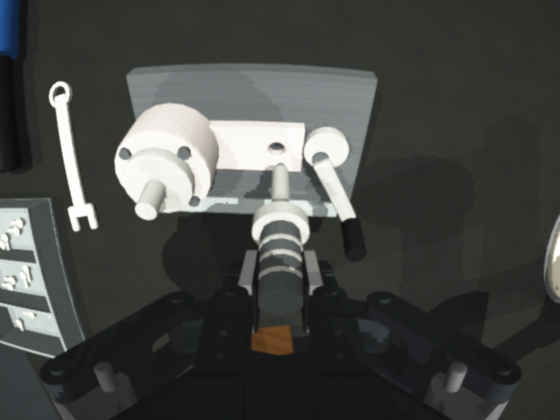

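View pics/w8z.png

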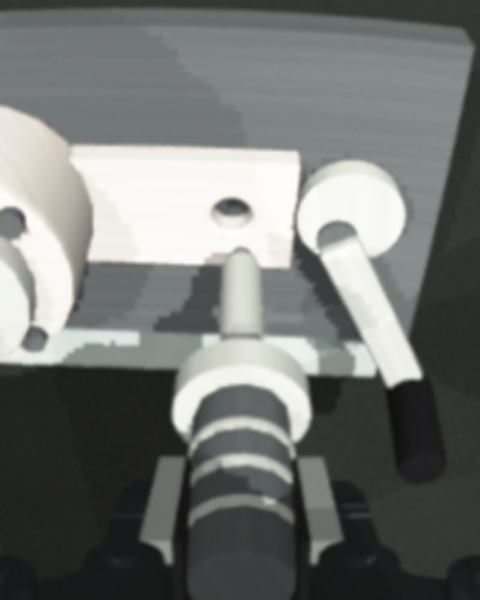

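```bash
python3 - <<'E'
from h import *
np.set_printoptions(precision=2,suppress=True)
im,d,p=load('w8.npz');V,U=np.mgrid[0:420,0:560];W=world(p,U,V,d,True)
# ear plane
m=np.zeros((420,560),bool);m[125:167,225:300]=1
g=cv2.cvtColor(im,cv2.COLOR_BGR2GRAY);
m&=(g>190)&(abs(U-276)>14)
P=W[m];c=P.mean(0)
for i in range(4):
    n=np.linalg.svd(P-c)[2][2];n*=np.sign(n[2]);r=(P-c)@n;P=P[abs(r)<3];c=P.mean(0)
print('ear',len(P),c,n,'tilt',np.degrees(np.arccos(n[2])),'yaw',np.degrees(np.arctan2(n[0],n[1])))
# deck plane
mm=np.zeros((420,560),bool);mm[82:115,150:360]=1
Q=W[mm];cq=Q.mean(0)
for i in range(4):
    nq=np.linalg.svd(Q-cq)[2][2];nq*=np.sign(nq[2]);r=(Q-cq)@nq;Q=Q[abs(r)<4];cq=Q.mean(0)
print('deck',len(Q),cq,nq,'tilt',np.degrees(np.arccos(nq[2])),'yaw',np.degrees(np.arctan2(nq[0],nq[1])),'ear above',(c-cq)@nq)
C=-p['R'].T@p['t']
def onp(u,v,c,n):
    w=ray(p,u,v,True)@p['R'];return C+w*(((c-C)@n)/(w@n))
for u,v in [(276.3,147.5),(276,149)]:print('hole',onp(u,v,c,n))
a=onp(180+90/2.4,60+145/2.4,c,n);b=onp(180+298/2.4,60+151/2.4,c,n);e=b-a;print('ear top edge',a,b,'dir',np.degrees(np.arctan2(e[1],-e[0])))
a=onp(180+95/2.4,60+260/2.4,c,n);b=onp(180+290/2.4,60+268/2.4,c,n);e=b-a;print('ear low edge',a,b,np.degrees(np.arctan2(e[1],-e[0])))
for v in range(164,200,4):print(v,W[v,280])
E
```

```text
ear 498 [ 519.21 -130.27  105.7 ] [0.02 0.55 0.84] tilt 33.07162317380251 yaw 1.7750721981606512
deck 2592 [ 516.74 -163.45  115.67] [0.02 0.52 0.85] tilt 31.321370583319787 yaw 1.8961072069561304 ear above 8.763406985337548
hole [ 503.39 -129.15  105.29]
hole [ 503.59 -128.05  104.57]
ear top edge [ 541.84 -148.38  117.03] [ 485.3  -146.39  116.88] dir 2.0091492447779795
ear low edge [ 545.33 -113.15   94.03] [ 485.38 -110.52   93.53] 2.5070425754952166
164 [ 500.94 -121.39  134.23]
168 [ 500.96 -119.73  139.75]
172 [ 500.97 -117.85  143.1 ]
176 [ 500.98 -116.1   146.73]
180 [ 500.99 -114.47  150.55]
184 [ 500.99 -112.66  152.98]
188 [ 501.   -111.09  156.36]
192 [ 501.01 -109.49  159.26]
196 [ 501.02 -108.29  163.63]
```

```bash
python3 -m jog '[[[-4,-4.2,2.3,2.3],[0,-4.2,8,2.3],[4,-4.2,15,2.3],[8,-4.2,23,2.3],[8,-4.2,23,2.3]]]'; python3 - <<'E'
from h import *
im,d,p=grab('wrist','w9.npz');cv2.imwrite('pics/w9z.png',cv2.resize(im[90:290,180:380],(600,600),interpolation=cv2.INTER_CUBIC))
E
python3 rel.py 505.3 -84.3 337.7 -92
```

```text
clock: 8.15
position: [504.9, -84.9, 336.9]
ee_rot: [-0.694, 0.72, -0.0, -0.006]
contact_force: [-0.1, 0.4, -2.1]
gripper_width: 18.2
t 8.2 pos [505.2 -84.8 337.4] yaw -92.0 tilt 0.59 F [ 0.5 -0.7 -0.9] M [ 0.11 -0.02 -0.01] w 18.4
shift [-0.5 -0.1 -0.3] spin -0.0
```

View pics/w9z.png

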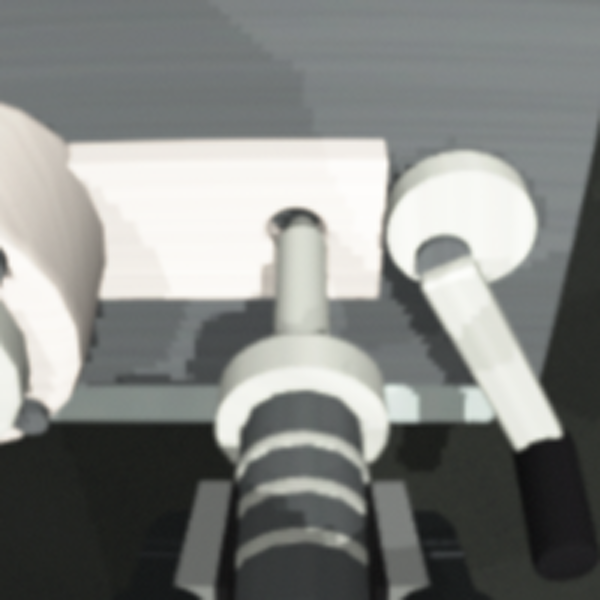

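```bash
python3 - <<'E'
from h import *
np.set_printoptions(precision=2,suppress=True)
im,d,p=load('w9.npz')
yaw=np.radians(2);ex=np.array([-np.sin(yaw)*np.cos(np.pi/6),-np.cos(yaw)*np.cos(np.pi/6),.5]);ey=np.array([np.cos(yaw),-np.sin(yaw),0]);n=np.cross(ex,ey)
big=cv2.resize(im[120:200,240:320],(640,640),interpolation=cv2.INTER_CUBIC)
def draw(X,col):
    q=(proj(p,X,True)-[240,120]+.5)*8-.5;cv2.polylines(big,[np.round(q).astype(np.int32).reshape(-1,1,2)],False,col,1)
E=np.array([503.4,-129.0,105.0]);th=np.linspace(0,2*np.pi,60)[:,None]
draw(E+6*(np.cos(th)*ex+np.sin(th)*ey),(0,0,255))
E2=np.array([503.4,-127.5,105.0]);draw(E2+6*(np.cos(th)*ex+np.sin(th)*ey),(0,255,0))
# ear edges +-18 along x
for s in(-18,18):draw(np.array([E+s*ex-20*ey,E+s*ex+30*ey]),(255,0,0))
print(n,'E px',proj(p,E,True),'E+5n',proj(p,E+5*n,True),proj(p,E+5*n+ex,True),proj(p,E+5*n+ey,True))
cv2.imwrite('pics/w9c.png',big)
E
```

```text
[0.02 0.5  0.87] E px [278.4  164.87] E+5n [278.43 169.85] [278.43 168.56] [276.79 169.85]
```

View pics/w9c.png

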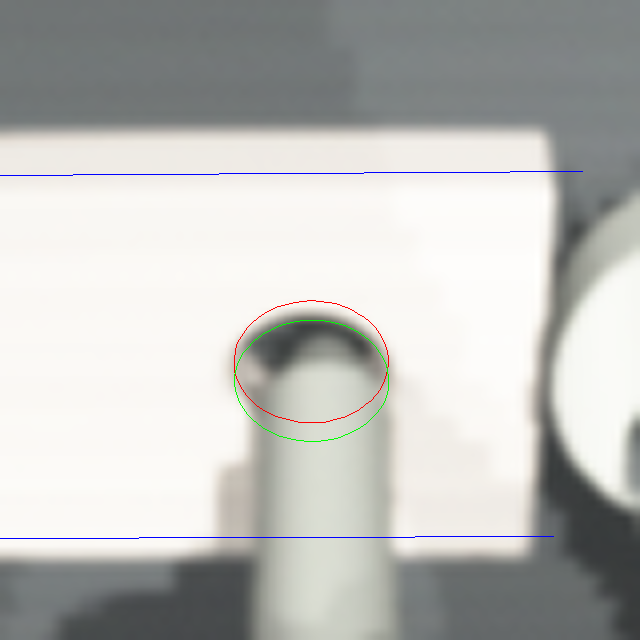

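```bash
python3 - <<'E'
from h import *
np.set_printoptions(precision=2,suppress=True)
im,d,p=load('w9.npz')
yaw=np.radians(2);ex=np.array([-np.sin(yaw)*np.cos(np.pi/6),-np.cos(yaw)*np.cos(np.pi/6),.5]);ey=np.array([np.cos(yaw),-np.sin(yaw),0]);n=np.cross(ex,ey)
E=np.array([503.4,-128.1,105.0])
V,U=np.mgrid[0:420,0:560];W=world(p,U,V,d,True);L=(W-E)@np.stack([ex,ey,n],1)
for v in range(158,300,3 if 0 else 4):print(v,L[v,279:283].mean(0))
# ear face check
m=(V>150)&(V<185)&(U>215)&(U<265);print('ear h',np.median(L[m][:,2]))
E
```

```text
158 [ 6.22 -1.25 -0.27]
162 [ 0.69 -1.31 -3.53]
166 [ 5.97 -1.2   7.42]
170 [ 6.02 -1.17 11.31]
174 [ 6.49 -1.13 15.59]
178 [ 6.46 -1.1  19.15]
182 [ 6.54 -1.08 22.72]
186 [ 6.43 -1.05 25.98]
190 [ 6.87 -1.02 29.75]
194 [36.74 -0.85 65.35]
198 [ 7.43 -0.96 36.63]
202 [17.02 -0.83 49.55]
206 [16.97 -0.81 52.2 ]
210 [16.95 -0.79 54.81]
214 [16.25 -0.78 56.7 ]
218 [13.88 -0.79 57.01]
222 [13.3  -0.78 59.  ]
226 [13.33 -0.76 61.5 ]
230 [13.63 -0.74 64.19]
234 [14.52 -0.71 67.3 ]
238 [14.28 -0.69 69.4 ]
242 [13.69 -0.68 71.18]
246 [13.98 -0.66 73.63]
250 [15.22 -0.64 76.76]
254 [14.58 -0.62 78.39]
258 [14.86 -0.61 80.68]
262 [14.5  -0.59 82.47]
266 [15.4  -0.57 85.1 ]
270 [14.94 -0.56 86.76]
274 [14.61 -0.55 88.48]
278 [15.34 -0.53 90.86]
282 [14.97 -0.52 92.5 ]
286 [14.97 -0.5  94.35]
290 [15.62 -0.48 96.55]
294 [13.42 -0.49 97.08]
298 [ 9.88 -0.5  96.91]
ear h -0.2767162626591567
```

```bash
python3 -m jog '[[[-0.5,-1.2,0,0],[1,-1.2,2.6,0],[2.5,-1.2,5,0],[4.5,-1.2,9,0],[4.5,-1.2,9,0]]]'; cat > look.py <<'E'
import sys
from h import *
np.set_printoptions(precision=2,suppress=True)
nm=sys.argv[1]
im,d,p=grab('wrist',nm+'.npz');cv2.imwrite(f'pics/{nm}z.png',cv2.resize(im[90:290,180:380],(600,600),interpolation=cv2.INTER_CUBIC))
yaw=np.radians(2);ex=np.array([-np.sin(yaw)*np.cos(np.pi/6),-np.cos(yaw)*np.cos(np.pi/6),.5]);ey=np.array([np.cos(yaw),-np.sin(yaw),0]);n=np.cross(ex,ey)
E=np.array([503.4,-128.1,105.0])
V,U=np.mgrid[0:420,0:560];W=world(p,U,V,d,True);L=(W-E)@np.stack([ex,ey,n],1)
for v in range(140,330,6):print(v,L[v,279:283].mean(0))
E
python3 look.py w10; python3 rel.py 505.3 -84.3 337.7 -92
```

```text
clock: 8.82
position: [506.0, -89.5, 327.9]
ee_rot: [-0.694, 0.72, -0.0, -0.005]
contact_force: [-0.1, 0.7, -2.3]
gripper_width: 18.3
140 [20.33  0.05 -8.  ]
146 [16.86  0.05 -6.9 ]
152 [17.38  0.1  -0.09]
158 [13.1   0.08 -0.18]
164 [ 8.26  0.06 -0.83]
170 [4.93 0.06 0.62]
176 [5.67 0.12 7.06]
182 [ 6.15  0.16 12.9 ]
188 [ 6.23  0.2  18.02]
194 [ 6.37  0.24 22.99]
200 [ 6.6   0.27 27.85]
206 [16.36  0.42 42.13]
212 [16.81  0.45 46.48]
218 [13.21  0.44 46.88]
224 [12.79  0.46 50.27]
230 [12.89  0.49 54.01]
236 [13.6   0.53 58.14]
242 [13.6   0.55 61.55]
248 [13.63  0.58 64.87]
254 [13.92  0.6  68.3 ]
260 [14.01  0.63 71.48]
266 [14.35  0.65 74.75]
272 [14.21  0.67 77.6 ]
278 [13.91  0.69 80.28]
284 [15.32  0.73 83.97]
290 [14.36  0.74 86.13]
296 [11.32  0.73 87.1 ]
302 [ 6.38  0.72 87.14]
308 [ 1.8   0.7  87.55]
314 [-4.11  0.69 87.46]
320 [-205.05   -0.66   -3.94]
326 [-212.18   -0.65    0.21]
t 8.88 pos [506.  -89.5 328.1] yaw -92.0 tilt 0.62 F [ 0.2  0.7 -2.3] M [ 0.19  0.07 -0.01] w 18.4
shift [-5.   0.9 -9.7] spin -0.0
```

View pics/w10z.png

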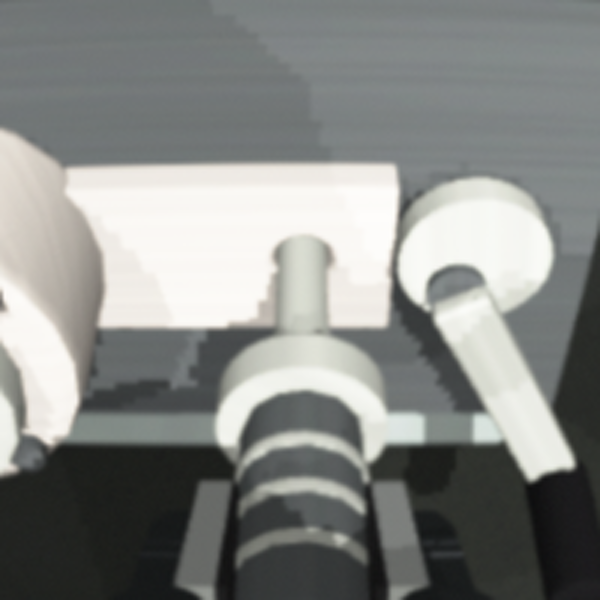

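```bash
python3 -m jog '[[[1,0,3,0],[2.5,0,6,0],[4.5,0,10,0],[6.5,0,13.5,0],[6.5,0,13.5,0]]]'; python3 rel.py 505.3 -84.3 337.7 -92
```

```text
clock: 9.5
position: [505.6, -96.2, 314.2]
ee_rot: [-0.694, 0.72, -0.0, -0.006]
contact_force: [0.5, 0.8, -1.5]
gripper_width: 18.2
t 9.5 pos [505.6 -96.2 314.2] yaw -92.1 tilt 0.66 F [ 0.5  0.8 -1.5] M [ 0.11  0.03 -0.03] w 18.2
shift [-11.7   0.9 -23.6] spin -0.1
```

```bash
python3 -m jog '[[[1,0,3,0],[2.5,0,6,0],[4.2,0,10,0],[6.2,0,13.7,0],[6.2,0,13.7,0]]]'; python3 look.py w11; python3 rel.py 505.3 -84.3 337.7 -92
```

```text
clock: 10.12
position: [505.1, -102.7, 300.2]
ee_rot: [-0.694, 0.72, 0.0, -0.006]
contact_force: [-0.7, -0.5, -1.4]
gripper_width: 18.5
140 [37.93 -0.38 -8.08]
146 [34.94 -0.38 -7.46]
152 [31.14 -0.4  -7.93]
158 [27.11 -0.42 -8.54]
164 [23.9  -0.43 -7.92]
170 [20.12 -0.44 -7.91]
176 [17.64 -0.43 -6.2 ]
182 [17.24 -0.39 -2.03]
188 [14.73 -0.39 -0.41]
194 [11.22 -0.4   0.15]
200 [ 6.89 -0.41 -0.04]
206 [14.01 -0.28 11.48]
212 [14.67 -0.24 16.04]
218 [10.56 -0.25 15.95]
224 [10.24 -0.22 19.44]
230 [10.45 -0.19 23.28]
236 [10.98 -0.15 27.26]
242 [11.26 -0.11 30.9 ]
248 [11.07 -0.08 34.05]
254 [11.37 -0.05 37.49]
260 [39.52  0.21 60.86]
266 [12.11  0.01 44.16]
272 [11.51  0.03 46.71]
278 [12.41  0.07 50.16]
284 [12.77  0.09 53.18]
290 [11.75  0.11 55.31]
296 [ 8.75  0.11 56.31]
302 [ 4.12  0.09 56.52]
308 [-1.12  0.08 56.58]
314 [-6.07  0.06 56.98]
320 [-176.96   -1.26  -20.37]
326 [-183.41   -1.25  -16.59]
t 10.18 pos [ 505.2 -102.6  300.4] yaw -92.1 tilt 0.68 F [-0.5 -0.8 -0.8] M [ 0.03 -0.03  0.02] w 17.9
shift [-18.    0.9 -37.5] spin -0.1
```

View pics/w11z.png

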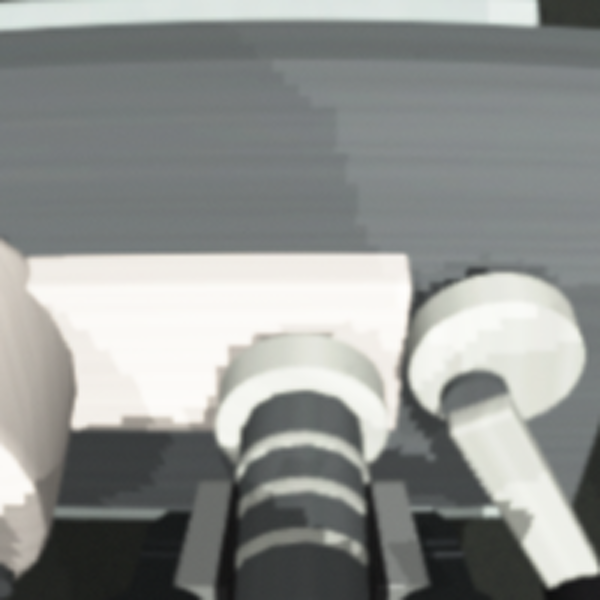

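```bash
python3 -m jog '[[[0.8,0,1.6,0],[1.5,0,3.2,0],[2.5,0,5,0],[3.2,0,6.5,0],[3.2,0,6.5,0]]]'; python3 look.py w12; python3 rel.py 505.3 -84.3 337.7 -92
```

```text
clock: 10.8
position: [505.0, -106.0, 293.8]
ee_rot: [-0.694, 0.72, 0.0, -0.006]
contact_force: [-0.5, -0.3, -0.6]
gripper_width: 18.6
140 [42.27 -0.25 -8.  ]
146 [39.1  -0.26 -7.94]
152 [35.43 -0.27 -8.48]
158 [31.99 -0.28 -8.55]
164 [28.87 -0.29 -8.06]
170 [25.38 -0.3  -7.96]
176 [21.51 -0.32 -8.19]
182 [17.93 -0.33 -7.94]
188 [17.06 -0.3  -4.52]
194 [16.88 -0.26 -0.44]
200 [13.33 -0.27 -0.06]
206 [13.27 -0.24  3.96]
212 [13.82 -0.19  8.43]
218 [10.4  -0.2   9.01]
224 [10.42 -0.17 12.78]
230 [ 9.86 -0.14 15.94]
236 [10.76 -0.1  20.24]
242 [10.57 -0.07 23.49]
248 [10.83 -0.04 27.01]
254 [11.07 -0.01 30.4 ]
260 [11.64  0.03 33.93]
266 [11.67  0.05 36.96]
272 [11.65  0.08 39.9 ]
278 [11.81  0.11 42.87]
284 [11.8   0.13 45.67]
290 [11.88  0.16 48.45]
296 [ 8.25  0.15 49.09]
302 [ 3.31  0.13 49.14]
308 [-1.13  0.12 49.62]
314 [-7.12  0.1  49.5 ]
320 [-169.8    -1.13  -23.99]
326 [-176.12   -1.12  -20.33]
t 10.85 pos [ 505.  -105.9  293.8] yaw -92.1 tilt 0.68 F [ 0.2 -0.8 -0.1] M [ 0.02 -0.   -0.  ] w 18.2
shift [-21.2   0.9 -44. ] spin -0.1
```

View pics/w12z.png

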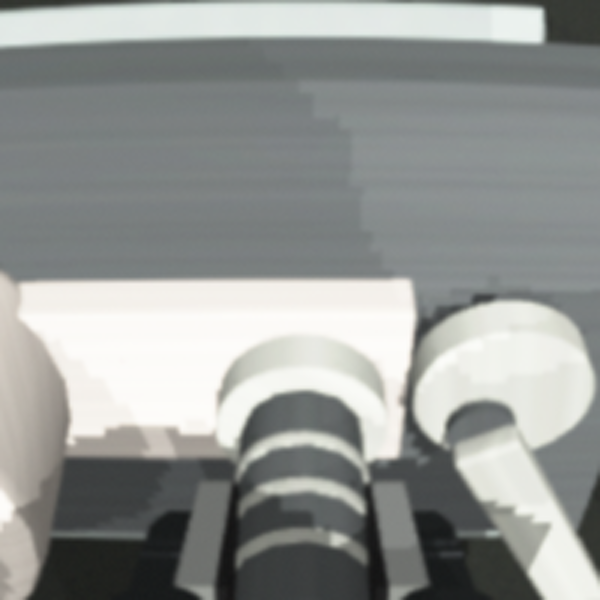

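```bash
python3 -m jog '[[[0,0,0.7,0],[0,0,1.4,0],[0,0,2,0],[0,0,2.2,0],[0,0,2.2,0]]]';  python3 rel.py 505.3 -84.3 337.7 -92
```

```text
clock: 11.48
position: [505.1, -105.9, 292.2]
ee_rot: [-0.694, 0.72, -0.0, -0.006]
contact_force: [-1.9, 1.2, 5.3]
gripper_width: 18.6
t 11.47 pos [ 505.1 -105.9  292.2] yaw -92.1 tilt 0.66 F [-1.9  1.2  5.3] M [ 0.4   0.68 -0.07] w 18.6
shift [-21.2   0.9 -45.6] spin -0.1
```

```bash
python3 -m jog '[[[0,0,0,0],[0,0,0,0],[0,0,0,0],[0,0,-1,0],[0,0,-2,0]]]' 34; python3 look.py w13; python3 rel.py 505.3 -84.3 337.7 -92
```

```text
clock: 12.1
position: [505.1, -105.9, 294.2]
ee_rot: [-0.694, 0.72, -0.0, -0.006]
contact_force: [-1.0, 0.2, 0.5]
gripper_width: 34.1
140 [41.95 -0.   -8.29]
146 [38.98 -0.01 -7.92]
152 [35.25 -0.02 -8.52]
158 [32.15 -0.03 -8.1 ]
164 [28.59 -0.04 -8.2 ]
170 [25.18 -0.05 -7.97]
176 [21.07 -0.07 -8.48]
182 [17.92 -0.07 -7.69]
188 [16.84 -0.05 -4.5 ]
194 [16.93 -0.01 -0.12]
200 [12.85 -0.03 -0.28]
206 [11.57 -0.01  2.53]
212 [11.46  0.02  6.43]
218 [10.8   0.05  9.68]
224 [6.29 0.03 9.36]
230 [ 6.77  0.07 13.56]
236 [ 6.31  0.09 16.83]
242 [ 6.73  0.13 20.72]
248 [ 5.94  0.15 23.54]
254 [ 6.01  0.17 26.95]
260 [ 5.82  0.2  30.08]
266 [34.36  0.54 53.01]
272 [ 5.09  0.24 35.89]
278 [ 4.86  0.27 38.79]
284 [ 4.52  0.29 41.57]
290 [ 4.06  0.31 44.23]
296 [ 4.2   0.33 47.18]
302 [ 2.61  0.34 49.14]
308 [-3.39  0.32 48.83]
314 [-10.47   0.29  48.23]
320 [-170.14   -0.84  -23.78]
326 [-176.35   -0.83  -20.05]
t 12.15 pos [ 505.2 -105.9  294.4] yaw -92.1 tilt 0.65 F [ 0.1 -0.3  0.7] M [ 0.03  0.   -0.02] w 34.2
shift [-21.2   1.  -43.5] spin -0.1
```

View pics/w13z.png

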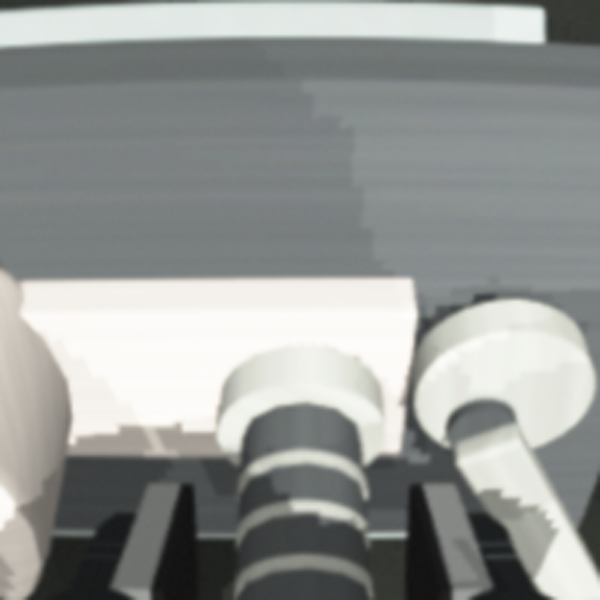

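```bash
python3 -m jog '[[[0,0,0,0],[0,0,0,0],[0,0,0,0],[0,0,0,0],[0,0,0,0]]]' >/dev/null; python3 look.py w14 | sed -n 9,32p; python3 rel.py 505.3 -84.3 337.7 -92; python3 - <<'E'
from h import *
im,d,p=grab('scene','s14.npz');cv2.imwrite('pics/s14.png',cv2.resize(im[150:240,200:300],(660,600),interpolation=cv2.INTER_CUBIC))
E
```

```text
188 [16.92  0.06 -4.34]
194 [16.6   0.09 -0.4 ]
200 [12.71  0.08 -0.36]
206 [11.47  0.09  2.51]
212 [10.71  0.12  5.78]
218 [10.92  0.16  9.87]
224 [6.49 0.14 9.63]
230 [ 6.66  0.17 13.56]
236 [34.94  0.65 40.9 ]
242 [ 6.72  0.23 20.8 ]
248 [ 6.07  0.25 23.73]
254 [ 6.13  0.27 27.13]
260 [ 6.26  0.3  30.5 ]
266 [ 5.44  0.32 33.1 ]
272 [ 5.32  0.34 36.14]
278 [ 5.63  0.37 39.38]
284 [ 5.29  0.39 42.14]
290 [ 4.59  0.41 44.64]
296 [ 4.47  0.43 47.44]
302 [ 2.52  0.44 49.2 ]
308 [-3.42  0.41 48.93]
314 [-10.5    0.39  48.33]
320 [-170.04   -0.71  -23.62]
326 [-176.18   -0.7   -19.86]
t 12.82 pos [ 505.2 -105.9  294.4] yaw -92.1 tilt 0.65 F [0.7 0.1 0.8] M [ 0.03 -0.03 -0.02] w 33.9
shift [-21.2   1.  -43.4] spin -0.1
```

View pics/s14.png

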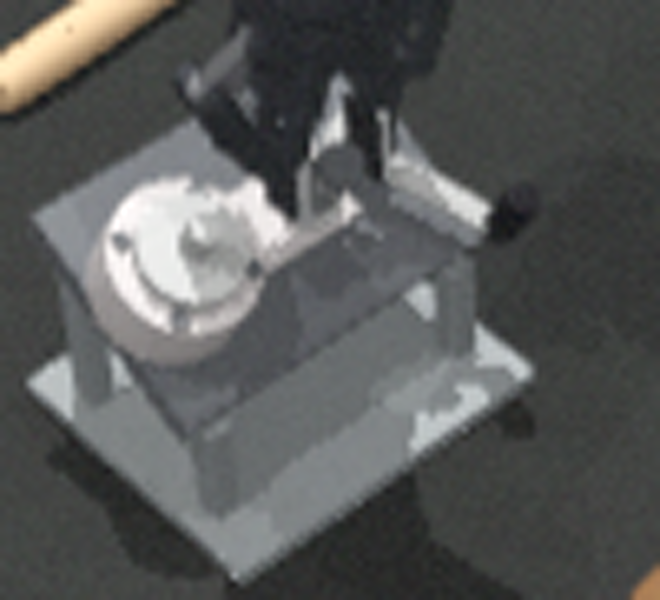

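View pics/w14z.png

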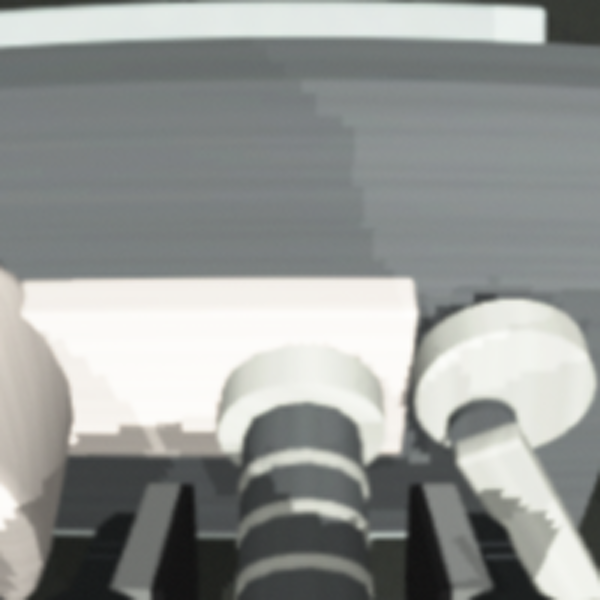

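```bash
python3 -m jog '[[[0,0,2,0],[0,0,2,0],[0,0,2,0],[0,0,2,0],[0,0,2,0]]]' 12; python3 rel.py 505.3 -84.3 337.7 -92
```

```text
clock: 13.5
position: [505.2, -105.9, 292.9]
ee_rot: [-0.694, 0.72, -0.001, -0.006]
contact_force: [-1.8, 0.5, 5.7]
gripper_width: 18.3
t 13.5 pos [ 505.2 -105.9  292.9] yaw -92.0 tilt 0.64 F [-1.8  0.5  5.7] M [0.27 0.43 0.01] w 18.3
shift [-21.1   1.  -44.9] spin -0.0
```

```bash
python3 -m jog '[[[1.5,0,-0.9,0],[3,0,-1.8,0],[4,0,-1.5,0],[4.5,0,-0.5,0],[5,0,0.6,0]]]'; python3 look.py w15 | sed -n 9,32p; python3 rel.py 505.3 -84.3 337.7 -92
```

```text
clock: 14.12
position: [505.2, -108.9, 293.8]
ee_rot: [-0.694, 0.72, 0.0, -0.004]
contact_force: [-6.3, 18.2, 18.6]
gripper_width: 18.2
188 [17.13  0.38 -7.89]
194 [17.01  0.41 -3.7 ]
200 [16.31  0.43 -0.27]
206 [11.95  0.42 -0.61]
212 [12.97  0.45  4.42]
218 [12.83  0.48  8.16]
224 [9.47 0.48 8.88]
230 [ 8.4   0.49 11.69]
236 [ 8.22  0.51 15.18]
242 [ 8.25  0.54 18.74]
248 [ 7.82  0.56 21.85]
254 [ 8.44  0.58 25.66]
260 [ 8.11  0.6  28.66]
266 [ 7.63  0.62 31.51]
272 [ 7.85  0.65 34.75]
278 [ 7.96  0.66 37.84]
284 [ 7.45  0.68 40.48]
290 [ 7.38  0.7  43.34]
296 [ 6.97  0.71 45.94]
302 [ 6.39  0.73 48.42]
308 [ 0.33  0.71 48.07]
314 [-5.17  0.7  48.22]
320 [-168.5    -0.22  -24.88]
326 [-174.97   -0.21  -21.25]
t 14.18 pos [ 505.1 -108.9  293.8] yaw -92.1 tilt 0.45 F [-4.8 16.2 12.8] M [ 4.77  1.63 -0.05] w 18.4
shift [-24.4   1.  -44. ] spin -0.1
```

View pics/w15z.png

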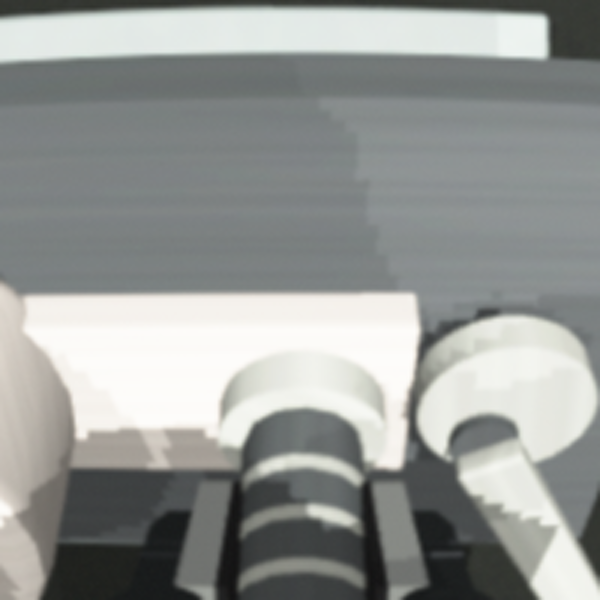

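```bash
python3 -m jog '[[[1.5,0,0,0],[3,0,0,0],[3.5,0,0.5,0],[3.5,0,1,0],[3.5,0,1.5,0]]]'; python3 look.py w16 | sed -n 9,32p; python3 rel.py 505.3 -84.3 337.7 -92
```

```text
clock: 14.8
position: [504.9, -109.9, 293.9]
ee_rot: [-0.694, 0.72, 0.002, -0.002]
contact_force: [-6.5, 19.7, 15.8]
gripper_width: 18.1
188 [17.1   0.39 -8.19]
194 [17.05  0.41 -3.94]
200 [17.15  0.44  0.3 ]
206 [12.71  0.43 -0.12]
212 [12.58  0.45  3.76]
218 [13.13  0.47  8.13]
224 [9.45 0.47 8.59]
230 [ 8.52  0.49 11.52]
236 [ 8.24  0.51 14.91]
242 [ 8.88  0.53 18.96]
248 [ 8.51  0.55 22.09]
254 [ 8.14  0.56 25.14]
260 [ 8.48  0.58 28.63]
266 [ 8.33  0.6  31.68]
272 [ 7.99  0.62 34.54]
278 [ 7.77  0.63 37.42]
284 [ 7.84  0.65 40.41]
290 [ 7.01  0.66 42.82]
296 [ 7.28  0.68 45.82]
302 [ 6.69  0.69 48.29]
308 [ 0.99  0.68 48.15]
314 [-4.85  0.67 48.16]
320 [-169.71   -0.1   -24.74]
326 [-174.57   -0.08  -20.36]
t 14.85 pos [ 504.9 -109.9  293.9] yaw -92.1 tilt 0.28 F [-5.3 17.7 13.9] M [ 5.69  1.79 -0.09] w 18.2
shift [-25.6   0.7 -43.8] spin -0.1
```

```bash
python3 -m jog '[[[0,0,0.5,0],[0,0,1,0],[0,0,1,0],[0,0,1,0],[0,0,1,0]]]'; python3 look.py w17 | sed -n 14,30p; python3 rel.py 505.3 -84.3 337.7 -92
```

```text
clock: 15.48
position: [504.8, -109.3, 293.7]
ee_rot: [-0.694, 0.72, 0.002, -0.001]
contact_force: [-2.3, 8.3, 9.1]
gripper_width: 18.5
218 [12.43  0.44  8.51]
224 [8.39 0.43 8.64]
230 [ 8.53  0.45 12.48]
236 [ 8.2   0.47 15.82]
242 [ 8.06  0.49 19.2 ]
248 [ 7.58  0.5  22.25]
254 [ 7.6   0.52 25.59]
260 [ 7.75  0.54 28.93]
266 [ 7.41  0.56 31.85]
272 [ 7.7   0.57 35.13]
278 [ 7.57  0.59 38.05]
284 [ 7.05  0.6  40.67]
290 [ 6.4   0.62 43.18]
296 [ 6.92  0.63 46.3 ]
302 [ 6.41  0.65 48.81]
308 [ 1.    0.64 48.81]
314 [-6.38  0.62 48.07]
t 15.53 pos [ 504.9 -109.3  293.7] yaw -92.1 tilt 0.27 F [-3.6  8.9  9.1] M [2.6  1.11 0.03] w 18.4
shift [-25.    0.7 -44. ] spin -0.1
```

```bash
python3 -m jog '[[[0,0,0,0],[0,0,0,0],[0,0,0,0],[0,0,0,0],[0,0,0,0]]]' 34; python3 look.py w18 | sed -n 9,30p; python3 rel.py 505.3 -84.3 337.7 -92
```

```text
clock: 16.15
position: [504.9, -109.4, 293.6]
ee_rot: [-0.694, 0.72, 0.002, -0.002]
contact_force: [-0.0, -0.2, -0.6]
gripper_width: 33.8
188 [16.88  0.3  -7.48]
194 [17.21  0.33 -2.86]
200 [15.96  0.35 -0.04]
206 [11.5   0.34 -0.46]
212 [12.08  0.36  4.1 ]
218 [11.83  0.38  7.73]
224 [7.72 0.38 7.82]
230 [ 7.54  0.4  11.41]
236 [ 7.45  0.42 14.97]
242 [ 8.01  0.44 18.95]
248 [ 7.63  0.46 22.07]
254 [ 7.73  0.48 25.47]
260 [ 7.91  0.5  28.83]
266 [ 7.99  0.52 32.04]
272 [ 7.51  0.54 34.79]
278 [ 8.07  0.55 38.15]
284 [ 7.27  0.57 40.59]
290 [ 7.6   0.59 43.67]
296 [36.23  0.7  62.25]
302 [ 5.04  0.6  47.88]
308 [-0.48  0.59 47.86]
314 [-7.14  0.58 47.5 ]
t 16.2 pos [ 504.9 -109.4  293.6] yaw -92.1 tilt 0.28 F [ 0.3  1.1 -0.1] M [-0.01 -0.02  0.02] w 33.6
shift [-25.1   0.7 -44.1] spin -0.1
```

View pics/w18z.png

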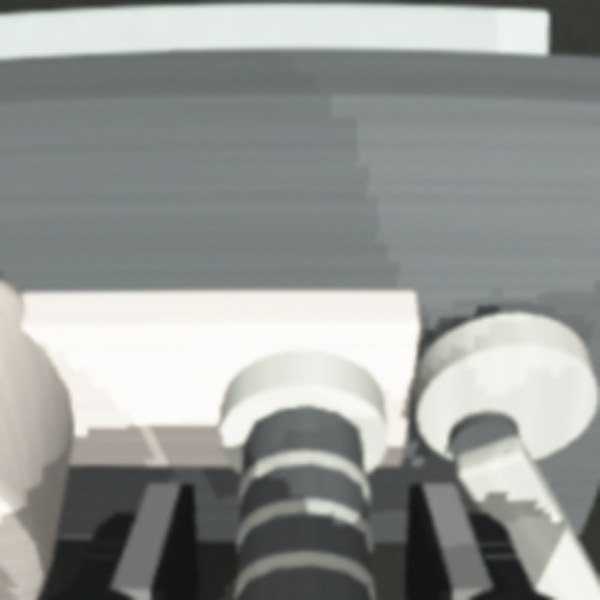

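```bash
python3 -m jog '[[[0,0,-20,0],[0,0,-50,0],[0,0,-80,0],[-20,10,-90,0],[-40,20,-90,0]]]'; python3 - <<'E'
from h import *
im,d,p=grab('wrist','w19.npz');cv2.imwrite('pics/w19.png',im)
E
python3 rel.py 505.3 -84.3 337.7 -92
```

```text
clock: 16.82
position: [486.7, -68.5, 384.9]
ee_rot: [-0.694, 0.72, 0.001, -0.0]
contact_force: [-1.0, 0.5, -0.6]
gripper_width: 33.8
t 16.88 pos [485.4 -67.2 384.3] yaw -92.0 tilt 0.25 F [-1.8  1.4  0.2] M [0.1  0.24 0.05] w 34.1
shift [ 16.5 -20.6  46.5] spin -0.0
```

View pics/w19.png

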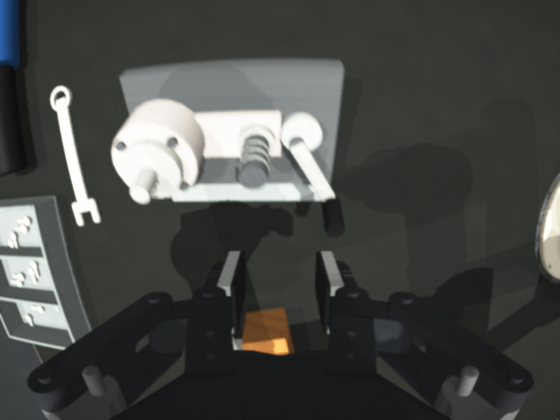

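```bash
cat > lev.py <<'E'
import sys
from h import *
np.set_printoptions(precision=2,suppress=True)
yaw=np.radians(2);ex=np.array([-np.sin(yaw)*np.cos(np.pi/6),-np.cos(yaw)*np.cos(np.pi/6),.5]);ey=np.array([np.cos(yaw),-np.sin(yaw),0]);n=np.cross(ex,ey)
E=np.array([503.4,-128.1,105.0]);B=np.stack([ex,ey,n],1)
def knob(f,fish=True,box=None):
    im,d,p=load(f);V,U=np.mgrid[0:420,0:560];W=world(p,U,V,d,fish);L=(W-E)@B
    r=np.hypot(L[...,0],L[...,1]+30)
    g=im.max(2)
    m=(r>50)&(r<80)&(L[...,2]>18)&(L[...,2]<52)&(L[...,1]<-10)&(d>0)
    if box:m&=(U>=box[0])&(U<box[1])&(V>=box[2])&(V<box[3])
    P=L[m];print('knob pts',len(P),P.mean(0) if len(P) else '', P[P[:,2]>43].mean(0) if (P[:,2]>43).any() else '',U[m].mean(),V[m].mean())
    # arm points
    a=(r>18)&(r<52)&(L[...,2]>10)&(L[...,2]<19)&(L[...,1]<-20)&(d>0)&(abs(L[...,0])<60)
    if box:a&=(U>=box[0]-60)&(U<box[1]+60)&(V>=box[2]-100)&(V<box[3]+60)
    A=L[a]
    if len(A):
        q=A[:,:2]-[0,-30];th=np.arctan2(q[:,1],q[:,0]);print('arm pts',len(A),np.median(A[:,2]),'ang',np.median(th),'-> cam angle',(np.median(th)-np.arctan2(-.36,-.93)+np.pi)%(2*np.pi)-np.pi)
    return L,W,p
if __name__=='__main__':
    knob(sys.argv[1],True,[int(x) for x in sys.argv[2:6]] if len(sys.argv)>2 else None)
E
python3 lev.py w19.npz 310 350 180 245; python3 lev.py w8.npz 330 375 200 270
```

```text
knob pts 669 [-53.54 -59.71  35.81] [-55.87 -60.4   45.31] 331.77727952167413 216.7100149476831
arm pts 544 14.116446058362154 ang -2.642354248534156 -> cam angle 0.12990474738201163
knob pts 762 [-53.32 -59.3   35.51] [-56.07 -60.    45.34] 353.20603674540683 240.88582677165354
arm pts 585 14.268132411242867 ang -2.64506290580012 -> cam angle 0.1271960901160476
```

```bash
python3 - <<'E'
from lev import *
for th in [0.13,0.4,0.7,0.95,1.1,1.2]:
    a=np.arctan2(-.36,-.93)+th
    K=np.array([65*np.cos(a),-30+65*np.sin(a),39.]);w=E+B@K;print(th,K,'TCP',w+[0,0,155])
E
python3 rel.py 443.5 -58 370 -92
```

```text
0.13 [-57.06 -61.12  39.  ] TCP [444.72 -57.09 265.24]
0.4 [-46.69 -75.22  39.  ] TCP [430.32 -65.57 270.43]
0.7 [-31.25 -87.    39.  ] TCP [418.08 -78.53 278.15]
0.95 [-16.17 -92.96  39.  ] TCP [411.67 -91.37 285.69]
1.1 [ -6.58 -94.67  39.  ] TCP [409.67 -99.61 290.48]
1.2 [ -0.1 -95.   39. ] TCP [ 409.14 -105.21  293.73]
t 16.88 pos [485.4 -67.2 384.3] yaw -92.0 tilt 0.25 F [-1.8  1.4  0.2] M [0.1  0.24 0.05] w 34.1
shift [-7.6 42.2 14.5] spin -0.0
```

```bash
python3 -m jog '[[[-4,20,15,0],[-9,40,30,0],[-9,40,50,0],[-9,40,64,0],[-9,40,64,0]]]' 45; python3 look.py w20 >/dev/null; python3 rel.py 445 -56.5 265.5 -92
```

```text
clock: 17.5
position: [445.3, -56.8, 319.7]
ee_rot: [-0.694, 0.72, 0.003, -0.002]
contact_force: [0.9, 1.0, 0.8]
gripper_width: 44.9
t 17.55 pos [445.7 -56.7 320.5] yaw -92.0 tilt 0.28 F [ 0.4 -0.2 -0.3] M [-0.   -0.06 -0.01] w 45.4
shift [-0.1  0.4 55. ] spin -0.0
```

```bash
python3 - <<'E'
from h import *
im,d,p=load('w20.npz');cv2.imwrite('pics/w20.png',im)
E
python3 lev.py w20.npz 240 330 180 330
```

```text
knob pts 1212 [-53.39 -61.09  35.66] [-56.08 -61.04  45.24] 279.7590759075908 232.88861386138615
arm pts 1028 14.178158917773489 ang -2.6156930894139743 -> cam angle 0.15656590650219337
```

View pics/w20.png

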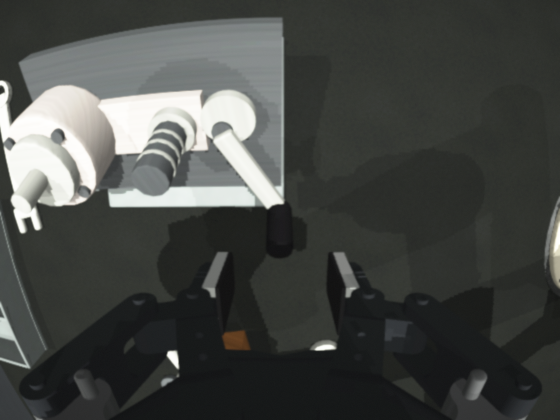

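```bash
python3 -m jog '[[[0,0,14,0],[0,0,28,0],[0,0,42,0],[0,0,54,0],[0,0,54,0]]]'; python3 -m jog '[[[0,0,0,0],[0,0,0,0],[0,0,0,0],[0,0,0,0],[0,0,0,0]]]' 10; python3 - <<'E'
from h import *
im,d,p=grab('wrist','w21.npz');cv2.imwrite('pics/w21.png',im)
E
python3 lev.py w21.npz 240 330 180 330
python3 rel.py 430.3 -65.6 270.7 -92
```

```text
clock: 18.18
position: [445.2, -56.7, 265.5]
ee_rot: [-0.694, 0.72, 0.003, -0.002]
contact_force: [0.8, -0.0, -0.2]
gripper_width: 44.8
clock: 18.8
position: [445.4, -56.7, 266.0]
ee_rot: [-0.695, 0.719, 0.002, -0.002]
contact_force: [-0.5, 0.9, 3.5]
gripper_width: 13.7
knob pts 3675 [-50.79 -62.81  35.98] [-50.61 -64.18  46.28] 285.4013605442177 272.59809523809525
arm pts 1875 14.247296376848926 ang -2.611502388313103 -> cam angle 0.16075660760306443
t 18.85 pos [445.4 -56.7 266. ] yaw -92.0 tilt 0.34 F [-2.   0.4  4.7] M [0.13 0.13 0.03] w 14.1
shift [ 9.4 14.8 -4.6] spin -0.0
```

View pics/w21.png

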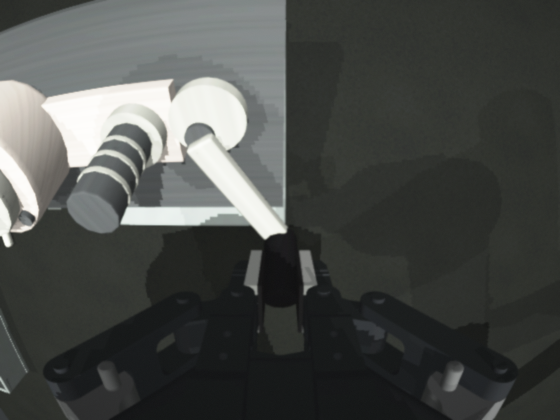

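```bash
python3 -m jog '[[[3.2,6,-1.9,0],[8.7,13.6,-5,0],[14.9,20,-8.6,0],[22,25.4,-12.7,0],[22,25.4,-12.7,0]]]'; python3 - <<'E'
from h import *
im,d,p=grab('wrist','w22.npz');cv2.imwrite('pics/w22.png',im)
E
python3 lev.py w22.npz 240 330 180 330
python3 rel.py 430.3 -65.6 270.7 -92
```

```text
clock: 19.48
position: [420.1, -78.0, 278.9]
ee_rot: [-0.695, 0.719, 0.001, -0.0]
contact_force: [5.9, -1.4, -4.1]
gripper_width: 13.7
knob pts 3404 [-27.04 -87.72  36.25] [-26.33 -88.16  46.34] 287.774089306698 275.3316686251469
arm pts 1627 14.083786995855053 ang -2.075495941095419 -> cam angle 0.6967630548207486
t 19.52 pos [420.2 -77.9 278.9] yaw -91.9 tilt 0.13 F [ 5.3 -1.1 -4.2] M [-0.58 -1.2   0.29] w 13.8
shift [-12.7  -9.7   8.2] spin 0.1
```

View pics/w22.png

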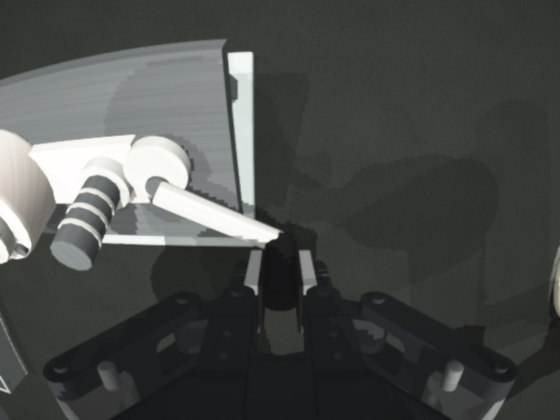

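```bash
python3 -m jog '[[[3,1.7,-1.8,0],[6,3.3,-3.5,0],[9.5,4.7,-5.5,0],[13,6,-7.5,0],[13,6,-7.5,0]]]'; python3 - <<'E'
from h import *
im,d,p=grab('wrist','w23.npz');cv2.imwrite('pics/w23.png',im)
E
python3 lev.py w23.npz 240 330 180 330
python3 rel.py 430.3 -65.6 270.7 -92
```

```text
clock: 20.15
position: [413.4, -91.0, 286.4]
ee_rot: [-0.695, 0.719, 0.001, -0.001]
contact_force: [0.3, 1.6, 0.3]
gripper_width: 13.8
knob pts 3547 [-12.06 -92.72  36.92] [-10.16 -92.47  46.72] 284.3022272342825 277.1657738934311
arm pts 1487 13.960297989478969 ang -1.8539008326393769 -> cam angle 0.9183581632767908
t 20.2 pos [413.4 -91.  286.4] yaw -92.0 tilt 0.17 F [-0.2  0.5  0.1] M [ 0.27 -0.07 -0.09] w 13.8
shift [-25.9 -16.   15.7] spin 0.0
```

```bash
python3 -m jog '[[[2,0.5,-1.1,0],[4,1,-2.3,0],[6,1.4,-3.4,0],[7.7,1.7,-4.5,0],[7.7,1.7,-4.5,0]]]'; python3 - <<'E'
from h import *
im,d,p=grab('wrist','w24.npz');cv2.imwrite('pics/w24.png',im)
E
python3 lev.py w24.npz 240 330 180 330
python3 rel.py 430.3 -65.6 270.7 -92
```

```text
clock: 20.82
position: [411.1, -98.4, 290.5]
ee_rot: [-0.695, 0.719, 0.002, -0.001]
contact_force: [0.2, 5.9, -1.7]
gripper_width: 13.6
knob pts 3636 [ -3.73 -93.82  37.03] [ -1.48 -93.43  46.82] 281.40786578657867 277.5431793179318
arm pts 1429 13.954913785879045 ang -1.7244893845790201 -> cam angle 1.0477696113371477
t 20.88 pos [411.1 -98.3 290.6] yaw -92.0 tilt 0.25 F [ 1.2  6.  -1.5] M [1.84 0.14 0.12] w 13.7
shift [-33.4 -18.2  19.8] spin 0.0
```

View pics/w24.png

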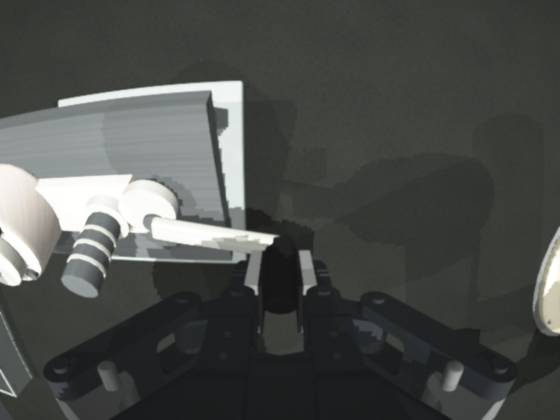

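```bash
python3 -m jog '[[[2,0.2,-1.2,0],[4,0.4,-2.4,0],[6,0.5,-3.5,0],[7,0.5,-4,0],[7,0.5,-4,0]]]'; python3 - <<'E'
from h import *
im,d,p=grab('wrist','w25.npz');cv2.imwrite('pics/w25.png',im)
E
python3 lev.py w25.npz 240 330 180 330
python3 rel.py 430.3 -65.6 270.7 -92
```

```text
clock: 21.5
position: [409.9, -104.6, 293.9]
ee_rot: [-0.695, 0.719, 0.003, -0.0]
contact_force: [0.6, 11.6, -3.4]
gripper_width: 14.0
knob pts 3594 [  2.63 -94.46  36.99] [  4.99 -94.09  46.81] 280.2031163049527 278.13355592654426
arm pts 1376 13.960760499461923 ang -1.627028037258154 -> cam angle 1.1452309586580132
t 21.55 pos [ 409.9 -104.6  293.9] yaw -92.0 tilt 0.36 F [-0.1 11.1 -4. ] M [2.91 0.13 0.11] w 13.3
shift [-39.6 -19.2  23.3] spin 0.0
```

View pics/w25.png

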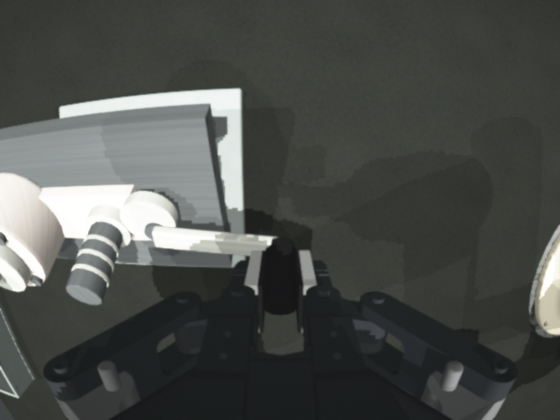

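```bash
python3 -m jog '[[[1.5,0,-0.8,0],[3,0,-1.6,0],[3.5,0,-2,0],[3.5,0,-2,0],[3.5,0,-2,0]]]'; python3 - <<'E'
from h import *
im,d,p=grab('wrist','w26.npz');cv2.imwrite('pics/w26.png',im)
E
python3 lev.py w26.npz 240 330 180 330
python3 rel.py 430.3 -65.6 270.7 -92
```

```text
clock: 22.18
position: [409.5, -107.8, 295.6]
ee_rot: [-0.694, 0.72, 0.004, -0.0]
contact_force: [0.5, 6.0, -1.9]
gripper_width: 13.7
knob pts 3584 [  5.73 -94.4   36.93] [  7.99 -94.2   46.78] 279.2974330357143 278.48604910714283
arm pts 1330 13.975528462653369 ang -1.5768216256136987 -> cam angle 1.1954373703024688
t 22.23 pos [ 409.5 -107.8  295.6] yaw -92.1 tilt 0.43 F [-0.2  7.5 -1.8] M [ 1.82 -0.05 -0.3 ] w 13.7
shift [-42.8 -19.4  25.1] spin -0.1
```

```bash
python3 -m jog '[[[0,0,0,0],[0,0,0,0],[0,0,0,0],[0,0,-1,0],[0,0,-2,0]]]' 36; python3 -m jog '[[[0,0,-20,0],[0,0,-45,0],[0,0,-75,0],[-10,-20,-90,0],[-25,-40,-95,0]]]';python3 -m jog '[[[-10,-10,0,0],[-10,-10,0,0],[-10,-10,0,0],[-10,-10,0,0],[-10,-10,0,0]]]'; python3 - <<'E'
from h import *
im,d,p=grab('wrist','w27.npz');cv2.imwrite('pics/w27.png',im);cv2.imwrite('pics/w27z.png',cv2.resize(im[60:260,180:380],(600,600),interpolation=cv2.INTER_CUBIC))
E
python3 lev.py w27.npz 240 450 80 330
python3 rel.py 430.3 -65.6 270.7 -92
```

```text
clock: 22.85
position: [409.5, -107.9, 297.7]
ee_rot: [-0.694, 0.72, 0.004, -0.0]
contact_force: [0.9, 0.0, 0.8]
gripper_width: 35.8
clock: 23.48
position: [451.3, -84.8, 394.2]
ee_rot: [-0.694, 0.72, 0.003, 0.001]
contact_force: [-0.5, -0.2, 0.0]
gripper_width: 35.8
clock: 24.1
position: [461.3, -75.5, 394.2]
ee_rot: [-0.694, 0.72, 0.003, 0.001]
contact_force: [-0.8, 0.5, 0.0]
gripper_width: 35.9
knob pts 747 [ -5.37 -93.17  36.87] [ -8.03 -93.97  45.39] 348.14859437751005 177.59973226238287
arm pts 640 13.9522167040539 ang -1.678570810674779 -> cam angle 1.0936881852413887
t 24.15 pos [461.4 -75.4 394.2] yaw -92.1 tilt 0.34 F [0.6 0.8 0.9] M [-0.   -0.02  0.03] w 35.9
shift [ -8.   31.1 123.7] spin -0.1
```

View pics/w27.png

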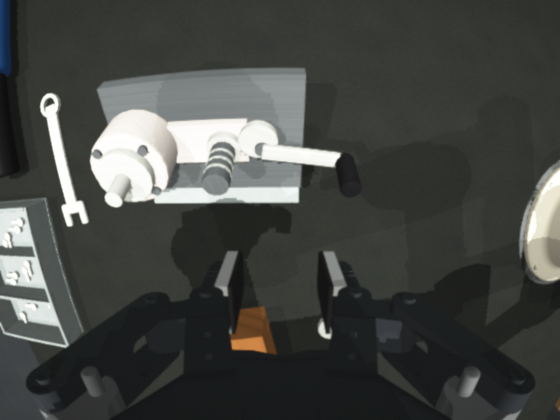

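```bash
python3 - <<'E'
from h import *
import lev
im,d,p=grab('top','t28.npz');big=cv2.resize(im[165:255,295:375],(533,600),interpolation=cv2.INTER_CUBIC);cv2.imwrite('pics/t28.png',big)
E
python3 - <<'E'
from lev import *
# wrist view w27: pin state
im,d,p=load('w27.npz');V,U=np.mgrid[0:420,0:560];W=world(p,U,V,d,True);L=(W-E)@B
m=(np.hypot(L[...,0],L[...,1])<18)&(L[...,2]>5)&(L[...,2]<52)&(d>0);P=L[m]
for a,b in [(6,10),(10,20),(20,30),(30,40),(40,46),(46,51)]:
    q=P[(P[:,2]>a)&(P[:,2]<b)];print(a,b,len(q),q.mean(0),q.min(0),q.max(0))
# view overlay model: arm dir for angles; pivot and knob, pin circles
big=cv2.resize(im[90:210,190:370],(800,533),interpolation=cv2.INTER_CUBIC);s=800/180
def draw(X,col):
    q=(proj(p,X,True)-[190,90]+.5)*s-.5;cv2.polylines(big,[np.round(q).astype(np.int32).reshape(-1,1,2)],False,col,1)
th=np.linspace(0,2*np.pi,60);c=np.stack([np.cos(th),np.sin(th),0*th],1)
T=lambda l:E+np.asarray(l,float)@B.T
draw(T(c*15+[0,-30+0,7]),(0,0,255))
draw(T(c*14+[0,0,8]),(0,255,0));draw(T(c*14+[0,0,0]),(0,255,0));draw(T(c*10+[0,0,48]),(0,255,0))
for t,col in((1.0,(255,0,0)),(1.1,(0,255,255)),(1.2,(255,0,255))):
    a=np.arctan2(-.36,-.93)+t;draw(T([[0,-30,14.5],[65*np.cos(a),-30+65*np.sin(a),14.5]]),col);draw(T(c*8+[65*np.cos(a),-30+65*np.sin(a),46]),col)
cv2.imwrite('pics/w27o.png',big)
E
```

```text
6 10 446 [ 3.72 -4.06  7.88] [-12.87 -17.87   6.04] [12.06 14.43  9.97]
10 20 191 [ 5.28 -1.95 15.12] [-6.5  -8.88 10.03] [ 8.33 10.01 19.91]
20 30 238 [ 4.96 -0.99 25.15] [-5.49 -9.08 20.01] [ 8.45 10.93 29.99]
30 40 256 [ 4.59 -0.85 35.16] [-4.1  -9.11 30.03] [ 8.2  11.08 39.99]
40 46 157 [ 4.62 -1.16 43.  ] [-5.34 -8.62 40.01] [ 7.75 11.05 45.95]
46 51 498 [-1.73  0.9  47.78] [-13.2   -8.5   46.01] [ 7.22 10.88 49.47]
```

View pics/w27o.png

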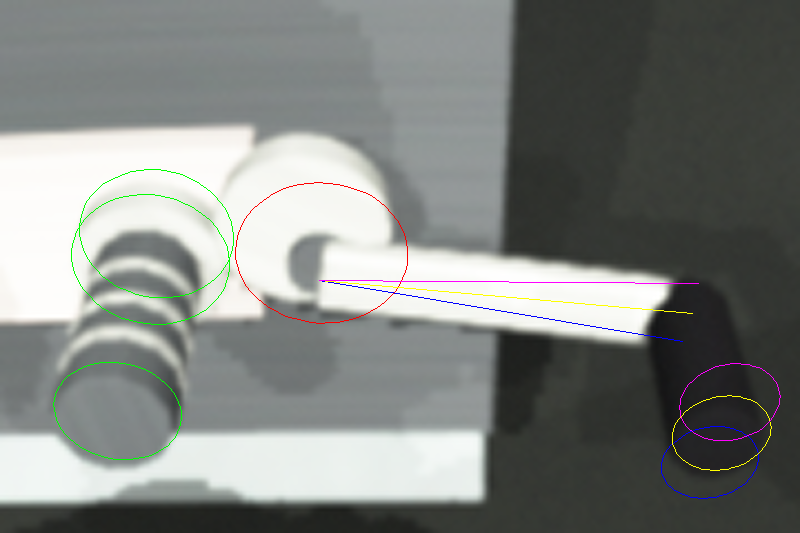

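View pics/t28.png

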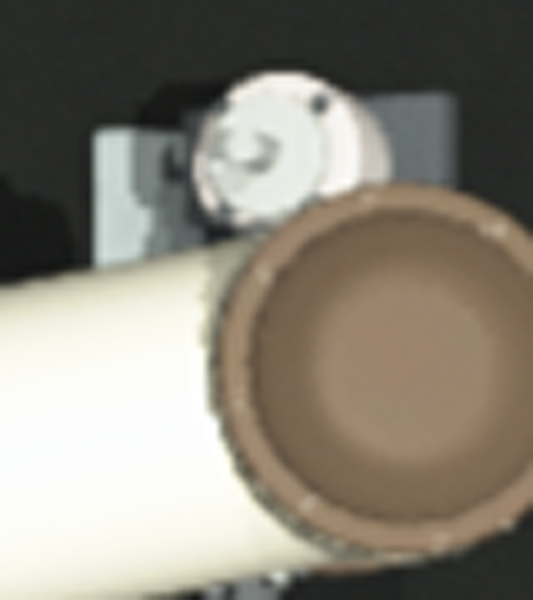

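```bash
python3 - <<'E'
from lev import *
def ov(f,u0,u1,v0,v1,out):
    im,d,p=load(f);s=800/(u1-u0);big=cv2.resize(im[v0:v1,u0:u1],(800,int((v1-v0)*s)),interpolation=cv2.INTER_CUBIC)
    big=cv2.convertScaleAbs(big,alpha=1.0,beta=20)
    def draw(X,col):
        q=(proj(p,X,True)-[u0,v0]+.5)*s-.5;cv2.polylines(big,[np.round(q).astype(np.int32).reshape(-1,1,2)],False,col,1)
    th=np.linspace(0,2*np.pi,60);c=np.stack([np.cos(th),np.sin(th),0*th],1)
    T=lambda l:E+np.asarray(l,float)@B.T
    draw(T(c*14+[-1,0,8]),(0,255,0))
    draw(T([[-18,-16,0],[-18,30,0]]),(0,255,0));draw(T([[18,-16,0],[18,30,0]]),(0,255,0))
    for t,col in((1.0,(255,0,0)),(1.1,(0,255,255)),(1.2,(255,0,255))):
        a=np.arctan2(-.36,-.93)+t;draw(T([[0,-30,14.5],[65*np.cos(a),-30+65*np.sin(a),14.5]]),col)
    cv2.imwrite(out,big)
ov('w26.npz',60,300,170,320,'pics/o26.png')
E
```

```text
(no output)
```

View pics/o26.png

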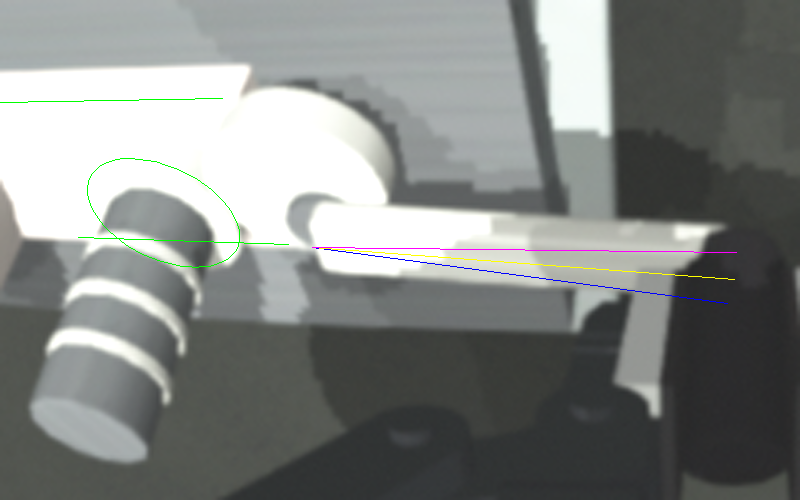

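```bash
python3 rel.py 410 -55 330 -92; python3 -m jog '[[[-9,20,15,0],[-18,35,30,0],[-18,52,45,0],[-18,52,64,0],[-18,52,64,0]]]' 0; python3 rel.py 410 -58 296 -92
```

```text
t 24.2 pos [461.5 -75.4 394.2] yaw -92.1 tilt 0.34 F [-0.1  0.3 -0. ] M [-0.07  0.01  0.05] w 35.8
shift [-18.1  52.   64.5] spin -0.1
clock: 24.82
position: [409.5, -55.2, 329.7]
ee_rot: [-0.694, 0.72, 0.003, -0.0]
contact_force: [0.3, 0.2, -0.4]
gripper_width: 0.0
t 24.82 pos [409.5 -55.2 329.7] yaw -92.1 tilt 0.39 F [ 0.3  0.2 -0.4] M [-0.02 -0.01  0.06] w 0.0
shift [ 2.9 -0.8 33.7] spin -0.1
```

```bash
python3 -m jog '[[[0,0,12,0],[0,0,24,0],[3,0,34,0],[8,0,34,0],[12,0,34,0]]]'; python3 - <<'E'
from h import *
im,d,p=grab('wrist','w29.npz');cv2.imwrite('pics/w29.png',im)
E
python3 rel.py 410 -76 296 -92
```

```text
clock: 25.45
position: [409.1, -67.4, 295.8]
ee_rot: [-0.694, 0.72, 0.003, -0.0]
contact_force: [-0.0, -1.7, 0.9]
gripper_width: -0.2
t 25.5 pos [409.  -67.6 295.9] yaw -92.1 tilt 0.37 F [-0.6 -0.6  0.1] M [-0.04  0.05 -0.03] w -0.1
shift [ 8.4 -1.3 -0.2] spin -0.1
```

View pics/w29.png

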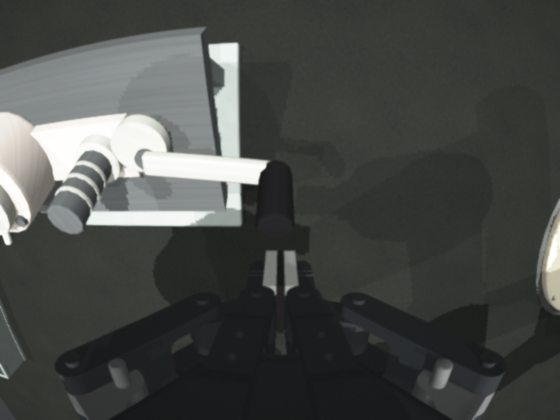

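```bash
cat > ang.py <<'E'
import sys
from lev import *
def ang(f):
    im,d,p=load(f);V,U=np.mgrid[0:420,0:560];L=(world(p,U,V,d,True)-E)@B
    g=cv2.cvtColor(im,cv2.COLOR_BGR2GRAY)
    best=None
    # rectangle fit: points on arm top, bright
    m=(L[...,2]>11)&(L[...,2]<18)&(g>130)&(L[...,1]<-38)&(L[...,1]>-86)&(abs(L[...,0])<22)&(d>0)
    if m.sum()<50: print('few',m.sum());return
    P=L[m][:,:2]
    # slice means along y
    ys=np.arange(-84,-44,4.);c=[]
    for y in ys:
        q=P[abs(P[:,1]-y)<2]
        if len(q)>15:c.append([y,(np.percentile(q[:,0],5)+np.percentile(q[:,0],95))/2])
    c=np.array(c);k=np.polyfit(c[:,0],c[:,1],1);x0=np.polyval(k,-30)
    a=np.arctan2(-1,-k[0]);print(f,'ang',(a-np.arctan2(-.36,-.93)).round(3),'x at pivot',x0.round(2),'n',len(c), 'resid',np.std(c[:,1]-np.polyval(k,c[:,0])).round(2))
for f in sys.argv[1:]:ang(f)
E
python3 ang.py w23.npz w24.npz w25.npz w26.npz w27.npz w29.npz
```

```text
w23.npz ang 0.9 x at pivot -1.13 n 10 resid 0.41
w24.npz ang 1.013 x at pivot -0.8 n 10 resid 0.51
w25.npz ang 1.108 x at pivot -0.78 n 10 resid 0.64
w26.npz ang 1.166 x at pivot -1.26 n 10 resid 0.7
w27.npz ang 1.071 x at pivot -0.19 n 10 resid 0.14
w29.npz ang 1.071 x at pivot -0.15 n 10 resid 0.1
```

```bash
python3 -m jog '[[[3,0,0,0],[6,0,0,0],[9,0,-0.5,0],[11.5,0,-1,0],[14,0,-2,0]]]'; python3 - <<'E'
from h import *
im,d,p=grab('wrist','w30.npz');cv2.imwrite('pics/w30.png',im)
E
python3 rel.py 410 -76 296 -92; python3 ang.py w30.npz
```

```text
clock: 26.12
position: [408.2, -80.8, 297.7]
ee_rot: [-0.693, 0.721, 0.004, 0.001]
contact_force: [-3.1, 13.3, 2.9]
gripper_width: -0.1
t 26.18 pos [408.1 -80.8 297.8] yaw -92.2 tilt 0.52 F [-3.  10.   2.9] M [3.01 0.84 0.04] w 0.1
shift [-4.9 -1.7  1.8] spin -0.2
w30.npz ang 1.11 x at pivot 0.19 n 10 resid 0.15
```

```bash
python3 -m jog '[[[2,0,-1,0],[4,0,-2,0],[6,0,-3,0],[7,0,-3.5,0],[7,0,-3.5,0]]]'; python3 - <<'E'
from h import *
im,d,p=grab('wrist','w31.npz');cv2.imwrite('pics/w31.png',im)
E
python3 rel.py 410 -76 296 -92; python3 ang.py w31.npz
```

```text
clock: 26.8
position: [407.2, -86.3, 300.7]
ee_rot: [-0.693, 0.721, 0.006, 0.002]
contact_force: [-3.6, 14.9, 1.3]
gripper_width: 0.3
t 26.85 pos [407.2 -86.3 300.6] yaw -92.3 tilt 0.78 F [-2.7 13.9 -0.3] M [ 4.19  0.84 -0.01] w 0.1
shift [-10.4  -2.4   4.7] spin -0.3
w31.npz ang 1.191 x at pivot 0.06 n 10 resid 0.11
```

View pics/w31.png

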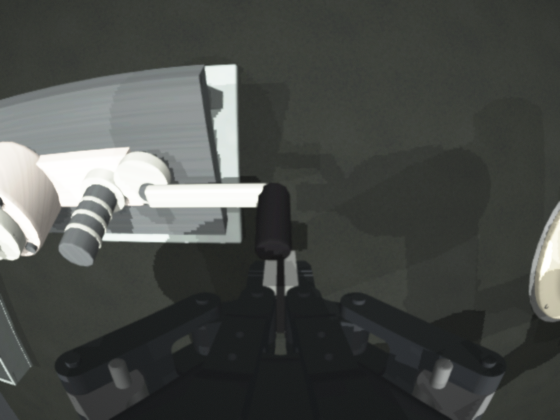

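```bash
python3 -m jog '[[[1.5,0,-0.8,0],[3,0,-1.6,0],[3.5,0,-1.8,0],[3.5,0,-1.8,0],[3.5,0,-1.8,0]]]'; python3 - <<'E'
from h import *
im,d,p=grab('wrist','w32.npz')
E
python3 rel.py 410 -76 296 -92; python3 ang.py w32.npz; python3 -m jog '[[[-4,0,0,0],[-8,0,0,0],[-14,0,0,0],[-20,0,0,0],[-20,0,0,0]]]';python3 - <<'E'
from h import *
im,d,p=grab('wrist','w33.npz');cv2.imwrite('pics/w33.png',im)
E
python3 ang.py w33.npz; python3 rel.py 410 -76 296 -92
```

```text
clock: 27.48
position: [406.8, -88.2, 301.6]
ee_rot: [-0.692, 0.722, 0.008, 0.004]
contact_force: [-0.1, 14.5, -1.9]
gripper_width: -0.0
t 27.52 pos [406.8 -88.2 301.7] yaw -92.4 tilt 1.02 F [-0.6 14.3 -1.9] M [ 4.01  0.22 -0.01] w -0.1
shift [-12.3  -2.7   5.8] spin -0.4
w32.npz ang 1.214 x at pivot 0.08 n 10 resid 0.12
clock: 28.15
position: [407.7, -68.0, 302.1]
ee_rot: [-0.693, 0.721, 0.008, 0.004]
contact_force: [0.1, 0.2, 1.0]
gripper_width: -0.1
w33.npz ang 1.111 x at pivot 0.03 n 10 resid 0.12
t 28.2 pos [407.7 -68.1 302. ] yaw -92.3 tilt 1.02 F [-0.2 -0.2 -0.6] M [-0.09 -0.05  0.02] w -0.2
shift [ 7.9 -2.7  5.9] spin -0.3
```

View pics/w33.png

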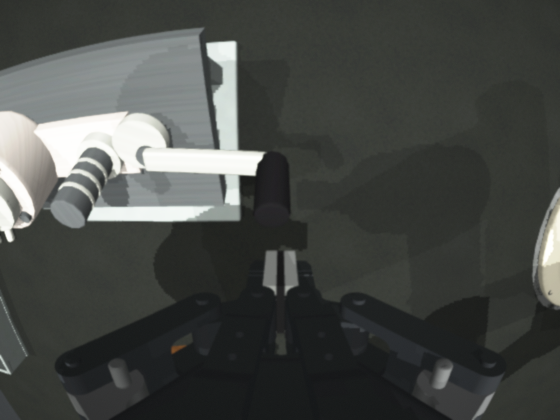

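```bash
cat > pin.py <<'E'
import sys
from lev import *
def rep(f):
    im,d,p=load(f);V,U=np.mgrid[0:420,0:560];L=(world(p,U,V,d,True)-E)@B
    def pl(m,nm):
        P=L[m]
        if len(P)<20:print(nm,'few',len(P));return
        for i in range(4):
            c=P.mean(0);nn=np.linalg.svd(P-c)[2][2];nn*=np.sign(nn[2]);r=abs((P-c)@nn);P=P[r<max(1.0,2.5*r.std())]
        print(nm,len(P),'c',c,'tilt x,y deg',np.degrees(np.arcsin(nn[:2])))
    rr=np.hypot(L[...,0]+1.5,L[...,1])
    pl((rr<14)&(L[...,2]>45.5)&(L[...,2]<51)&(d>0),f+' headtop')
    pl((rr<20)&(rr>9)&(L[...,2]>6)&(L[...,2]<10.5)&(d>0)&(L[...,1]>-13),'collartop')
    g=cv2.cvtColor(im,cv2.COLOR_BGR2GRAY)
    pl((L[...,0]>-17)&(L[...,0]<17)&(L[...,1]>17)&(L[...,1]<36)&(abs(L[...,2])<3),'ear')
    pl((L[...,0]>25)&(L[...,0]<45)&(L[...,1]>-40)&(L[...,1]<36)&(abs(L[...,2]+8)<3.5),'deck')
    for a,b in[(11,19),(19,27),(27,35),(35,43)]:
        m=(rr<16)&(L[...,2]>a)&(L[...,2]<b)&(d>0);P=L[m]
        if len(P)>30:
            # fit circle r=10 centre
            from scipy.optimize import least_squares
            s=least_squares(lambda c:np.hypot(P[:,0]-c[0],P[:,1]-c[1])-10,[-1.5,0],loss='soft_l1');print(a,b,len(P),s.x)
for f in sys.argv[1:]:rep(f)
E
python3 pin.py w18.npz w27.npz w33.npz w31.npz
```

```text
w18.npz headtop 814 c [-0.59  0.33 47.67] tilt x,y deg [ 1.17 -0.1 ]
collartop 638 c [4.69 0.51 7.91] tilt x,y deg [0.07 0.15]
ear 1571 c [ 1.38 26.46 -0.22] tilt x,y deg [-0.28  0.32]
deck 5437 c [35.31 -1.8  -8.21] tilt x,y deg [-0.21  0.05]
11 19 500 [-2.34  0.11]
19 27 593 [-2.24  0.21]
27 35 703 [-2.29  0.27]
35 43 715 [-2.32  0.27]
w27.npz headtop 439 c [-2.1   1.16 47.79] tilt x,y deg [0.22 0.5 ]
collartop 284 c [ 3.66 -1.35  8.05] tilt x,y deg [-0.27  0.55]
ear 696 c [ 0.49 26.45 -0.26] tilt x,y deg [0.2  0.07]
deck 1993 c [35.14 -2.93 -8.23] tilt x,y deg [0.09 0.09]
11 19 142 [-2.33  1.01]
19 27 180 [-2.55  1.19]
27 35 208 [-2.84  1.21]
35 43 214 [-2.89  1.19]
w33.npz headtop 676 c [-1.61  0.76 47.87] tilt x,y deg [-0.    0.17]
collartop 478 c [ 2.59 -3.53  8.02] tilt x,y deg [ 0.12 -0.28]
ear 819 c [ 3.9  27.54 -0.23] tilt x,y deg [-0.02  0.45]
deck 3634 c [35.1  -5.89 -8.18] tilt x,y deg [0.06 0.06]
11 19 374 [-2.29  1.26]
19 27 454 [-2.4   1.38]
27 35 518 [-2.51  1.49]
35 43 516 [-2.59  1.68]
w31.npz headtop 558 c [-2.94  0.41 47.93] tilt x,y deg [-1.02  0.02]
collartop 440 c [ 2.12 -3.34  8.16] tilt x,y deg [-1.34  0.58]
ear 816 c [ 2.55 27.37 -0.22] tilt x,y deg [-0.1   0.38]
deck 3598 c [35.24 -5.62 -8.22] tilt x,y deg [0.   0.03]
11 19 395 [-3.18  1.01]
19 27 481 [-3.34  1.16]
27 35 509 [-3.64  1.25]
35 43 546 [-3.97  1.35]
```

```bash
python3 -m jog '[[[-15,0,-15,0],[-30,0,-40,0],[-45,0,-75,0],[-55,0,-100,0],[-55,0,-100,0]]]'; python3 -m jog '[[[0,0,0,0],[0,0,0,0],[0,0,0,0],[0,0,0,0],[0,0,0,0]]]'; python3 - <<'E'
from h import *
im,d,p=grab('wrist','w34.npz');cv2.imwrite('pics/w34.png',im)
im,d,p=grab('scene','s34.npz');cv2.imwrite('pics/s34.png',im)
E
python3 ang.py w34.npz; python3 pin.py w34.npz; python3 rel.py 410 -76 296 -92
```

```text
clock: 28.82
position: [410.8, -14.5, 404.7]
ee_rot: [-0.693, 0.721, 0.007, 0.006]
contact_force: [0.5, -0.0, 0.1]
gripper_width: 0.1
clock: 29.45
position: [410.9, -14.6, 404.6]
ee_rot: [-0.693, 0.721, 0.007, 0.006]
contact_force: [-0.7, 0.2, 0.6]
gripper_width: -0.1
w34.npz ang 1.107 x at pivot 0.03 n 10 resid 0.2
w34.npz headtop 394 c [-2.11  1.31 47.82] tilt x,y deg [-0.7   0.72]
collartop 224 c [ 2.45 -2.89  7.99] tilt x,y deg [-1.01  0.58]
ear 479 c [ 2.56 27.34 -0.24] tilt x,y deg [0.11 0.25]
deck 1584 c [35.07 -3.26 -8.21] tilt x,y deg [-0.32  0.07]
11 19 100 [-2.33  1.09]
19 27 132 [-2.35  1.3 ]
27 35 148 [-2.43  1.36]
35 43 158 [-2.56  1.65]
t 29.55 pos [410.9 -14.5 404.7] yaw -92.3 tilt 1.03 F [-0.1  0.4 -0.2] M [-0.08 -0.03 -0.04] w -0.1
shift [ 63.4  -1.8 107.6] spin -0.3
```

View pics/w34.png

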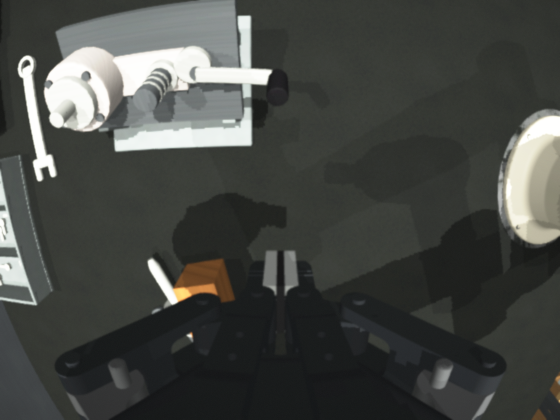

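View pics/s34.png

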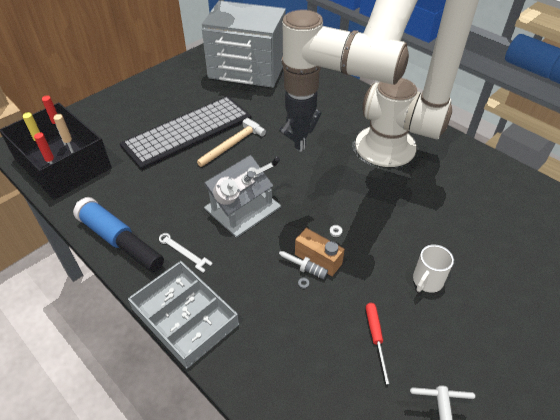

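```bash
python3 -c "
from bench import arm
print(arm.job_done(), arm.read_state()['clock'])"
```

```text
the job is handed in; nothing more can be done
the job is handed in; nothing more can be done
```

The pin is seated flat in the eyelet and the cam bears on its collar. I handed the job in at about 29.6 s, with the gripper clear of everything.

**Pin:** I took the smaller collared pin from the stand and tilted it about 28° in the grip against the stand's hole edge. I then fed it down the eyelet. On the first release it leaned about 4° downhill and was not seated. I gripped it again, straightened it and pressed it home. The last depth check put the collar's top about 8 mm above the ear (the collar is 8 mm thick), with its tilt within about 1°.

**Cam:** I first turned the lever by gripping its knob, and it sprang back to about 1.07 rad. I then pushed the knob with closed fingers to 1.21 rad at about 15 N, and it settled at about 1.11 rad. It read the same on the second check about a second later. I take the spring-back as proof that the cam bears on the collar. It rests a little short of the nominal 1.2, and I did not force it further.

**Things that disagreed:**
- **Hole position:** the wrist camera placed the pin's axis about 2 mm downhill of my estimate of the hole. The real play is only about 1 mm, so my estimate was slightly off.
- **Larger pin:** the larger loose pin was standing on the bench in the first pictures. It fell beside the stand in the first 1.5 s, before the gripper was near it. It lies by the locknut, which appears 1–2 pixels from its first position in the scene image, and I did not check further. I touched no other tools or parts.

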